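# Tap a heatsink home in a covered jig

## Task

A heatsink sits half inside the covered slide jig, and the pusher lies with its handle under the low riser. Draw the pusher out by its shaft, lay it down on the open bench clear of the riser and let go, then take it up by its handle and with its nose nudge the heatsink in gently, in small taps with the pusher drawn back off it between taps, until it is fully home against the hidden stop; finally lay the pusher flat on the bench. Do not touch the heatsink with the gripper, and leave the other loose things where they are.

Things in the scene. Friction and masses are not known exactly. Their poses are not given: they have to be found in the camera images.
- jig_mouth (a point): Middle of the mouth of the fixed slide jig's tunnel, 20 mm above the bench. Own +x points straight into the tunnel, z up. The opening is 47 mm wide, from the floor 6 mm above the bench to 39 mm. Dark steel cover from the mouth to 115 mm beyond; its top with screws is 46 mm up. The fixed stop is hidden under it, its flat face 75 to 95 mm beyond the mouth, elsewhere each time: feel for it.
- jig: The jig: aluminium base plate 200 x 86 mm, 6 mm thick, reaching from 75 mm before the mouth to 125 mm beyond it. Two low fences (tops 19 mm above the bench, 47 mm apart) guide the part before the mouth. Origin on the bench straight below the mouth's middle, axes as those of the mouth.
- heatsink_center (a point): Centre of the finned aluminium heatsink: 45 mm wide, 60 mm long (own y axis, along the tunnel), 28 mm high, 0.10 to 0.19 kg, loose on the jig's floor, 1 mm play each side. Its near end face is 30 mm before this point, its leading face 30 mm beyond. It starts with the leading end 15 to 30 mm inside the mouth and slides with 0.5 to 2 N of friction.
- telltale (a joint): Tell-tale rod (6 mm across) through the stop, in m: 0 while nothing presses it. Its front end stands 6 mm before the stop's face, so it moves back in the last 6 mm of the heatsink's travel and reads about 0.006 when the heatsink is against the stop. Very light spring, under 0.2 N. A small aluminium disc on its rear end shows behind the jig, 6 mm clear of the stop bar, 12 mm when home.
- pusher_handle (a point): Centre of the handle of the loose pusher (165 mm long, 0.15 kg): black square handle 80 mm long, 24 x 24 mm; then a 10 x 10 mm steel shaft; then a brass nose block 16 x 16 mm, 10 mm long. Own +x points to the nose, z up; lying on the bench its whole axis is 12 mm up. It starts with the handle wholly under the riser, 60 to 80 mm of shaft and nose sticking out.
- pusher_shaft (a point): Point on the axis of the pusher's shaft, 100 mm from the handle's centre and 25 mm behind the nose's front face: where it can be gripped (10 mm wide) while the handle is under the riser.
- pusher_nose (a point): Middle of the flat front face of the pusher's nose, 125 mm from the handle's centre.
- riser: Fixed low grey sheet-steel riser, 140 mm deep (own x), 170 mm wide (own y), 50 mm high, open at its front, which is its own -x side, 70 mm from its centre. Origin at the centre of its underside. A black adapter brick, 32 mm high, stands on it, well behind the front edge.
- tape_roll: Bystander: amber tape roll lying flat, 70 mm across, 18 mm high, origin at its underside.
- board: Bystander: loose circuit board, 100 x 45 x 12 mm, origin at its underside.
- cup: Bystander: steel cup, 58 mm across, 63 mm high, origin at its underside.
- tin: Bystander: small round tin, 27 mm across, 18 mm high, origin at its underside.

How it is judged:
By the outcome, as a careful person would: the job done as asked, in the order asked, and still so for the second after the job is handed in, with the robot touching nothing.
It also fails if it takes over 69 s, if anything falls off the work surface, if the arm or the gripper's body presses on something with over 40 N, if the wrist force passes 120 N, or if a joint passes its speed limit or range.

## Robot

A 6-joint arm with a two-finger parallel gripper is mounted at the origin on a cart in front of the work surface, level with it; the furniture and walls round the work are solid. World frame = base frame: x ahead of the robot, y to its left, z up, the work surface at z = 0. Lengths are in m, angles in degrees, forces in N, time in s.
With the tool pointing down it reaches from about 0.25 to 0.725 m from the base axis. Payload 9.7 kg.
Tool frame: the origin (TCP) lies midway between the tips of the shut fingers; the grasp point (between the pads) lies 19 mm behind it (bot.hold_point_z is the distance from the TCP to the grasp point, in m); z points along the fingers, y is the line along which they close (so a half turn about z gives the same grasp; the last joint's range is limited). The gripper opens to 85 mm and grips with 20 to 120 N. Pads are 22 mm wide; open, the fingers measure 114 mm over their backs; the gripper's body (76 mm by 85 mm) begins 54 mm behind the grasp point. The pads swing forward as they close: fully open they stand 13 mm farther back than shut.
Start: joints at [-73.568, 4.979, 10.078, 95.1, 0, 90], TCP at [0.156, -0.528, 0.231] pointing down, gripper open.
Joint ranges: [-179.16, 179.16], [-48.56, 103.87], [-65.8, 70.77], [-126.05, 130.52], [-82.76, 87.17], [-180, 180]. Speed limits (degrees/s): [127.2, 127.2, 147.25, 180, 180, 180].

## Interface

Orientations are given as [roll, pitch, yaw] about the fixed x, y, z axes, in that order (R = Rz(yaw) Ry(pitch) Rx(roll)).
In Python, from workcell import bot gives the robot as it stands.
- The arm moves only by the tool play_rows, never from a script. Its argument "steps" is a list that holds one entry, the list of rows, each a list of 4 numbers: the shift along the tool's x, y, z in m, then the turn about the tool's z in rad. In form: [[[tx, ty, tz, yaw], ...]]. A call has exactly 5 rows; each row shifts and turns the commanded pose from where the row before left it, along the tool's axes as they then stand; what a row does not reach is not made up. A row lasts 1/12 s, in which the tool goes at most 41.7 mm and 7.16 degrees, less where a joint would pass 70% of its speed; a pose out of reach is approached as far as the arm can. A call is refused whole if a number of a shift passes 0.0417 or a number of a turn 0.125, either way. A call with a gripper value outside its range is refused whole. "gripper" is the finger opening in m, from 0 to 0.0854, set as the call begins (left out, the last holds). The fingers move at their own pace and stop on an object; "squeeze" is the grip in N (left out, the last holds). Time passes only in rows, so rows that do not move let the fingers close, or fill a call up. It gives the time, the measured TCP pose, the force, the opening and the grip force at its end, in the units of the state.
- bot.get_obs(): the state, without advancing time (a new reading comes with each control period).
- bot.camera(name): name is "side" or "top" or "wrist"; returns a dict with "img" (400x640x3 uint8, blue, green, red), "vfov" (degrees; the focal length in pixels is half the picture's height over the tangent of half this angle, whatever the lens; pixels are square), "cx", "cy" (the principal point, pixels), "xyz" and "attitude" of the camera in the world. Camera axes: x right, y down, z forward; pixel columns grow to the right and rows downward; lengths in m; the calibration is good to about 2 mm. A picture is of the moment at which its call begins. There is no depth.
- bot.job_done(): hands the job in; it is judged then, once.
The state is a dict: "time": time; "q": joint angles; "qd": joint speeds; "joint_efforts": joint torques, N m; "ee_pos": TCP position; "tcp_rot": TCP orientation; "wrist_force": force on the tool from outside, world axes, zero at the start; "torque": the same for the moment, N m; "opening": finger opening in m; "grasp_force": force on a finger pad.
Only numpy, scipy, OpenCV 4.12 (cv2) and the standard library are available. Lean on these libraries where they do the work, as an engineer would, in place of code of your own. Each camera call takes 0.05 s, during which the arm holds its last target. There are 200 camera calls.

## Working session

There is one attempt and no reset: what is moved stays moved. The work goes in short steps, Python scripts to look and compute and a tool call to move; the robot and the scene stay as the last step left them, time stands still between calls to the robot, and variables do not carry over. Pictures are saved under pics/ and viewed, at most 10 in all, crops included, and the job is handed in when it is done.

Besides the shell and the picture viewer there is one more tool, called after "Request:" by a JSON object that holds its "method" and its "body". play_rows: Moves the arm, as the interface text tells. Its arguments: {"type":"object","properties":{"steps":{"type":"array","items":{"type":"array","items":{"type":"array","items":{"type":"number"}}}},"gripper":{"type":"number"},"squeeze":{"type":"number"}},"required":["steps"]}

```bash
mkdir -p pics; ls; python3 - <<'E'
from workcell import bot
import cv2,numpy as np
ims=[]
for n in ["side","top"]:
    c=bot.camera(n); cv2.imwrite(f"pics/{n}0.png",c["img"]); print(n,c["vfov"],c["cx"],c["cy"],c["xyz"],c["attitude"])
print(bot.get_obs()); print(bot.hold_point_z)
E
```

```text
pics
side 56.07248883435994 317.7461615084974 199.0300101780555 [0.10661374 0.71398142 0.81439014] [-132.07314034    0.20972022 -148.92629679]
top 50.95259042289962 324.3063834086584 201.76261780141593 [ 0.30573185 -0.03160175  1.12576308] [-1.67687807e+02 -1.42280510e-02 -8.79009820e+01]
{'time': 0.1, 'q': array([-7.35687192e+01,  5.00835569e+00,  1.00412402e+01,  9.50987201e+01,
        1.45007907e-03,  9.00001238e+01]), 'qd': array([-0.0057317 , -0.0605969 ,  0.13312625, -0.01445021, -0.01402649,
       -0.05844566]), 'joint_efforts': array([ 5.33766961e-04, -5.21562803e+01,  4.65653872e+01,  1.61016884e-02,
       -7.62438475e-06, -8.57154561e-06]), 'ee_pos': array([ 0.15553033, -0.52735804,  0.23067017]), 'tcp_rot': array([-1.79934164e+02, -1.44993586e-03,  1.64311553e+01]), 'wrist_force': array([ 0.05068432, -0.54536286,  0.82796991]), 'torque': array([-0.04145899, -0.05616869,  0.0508044 ]), 'grasp_force': 0.0, 'opening': 0.08592732510578209}
0.0187
```

View pics/top0.png

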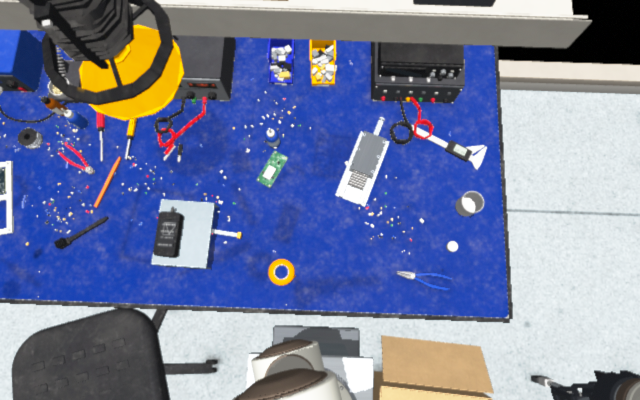

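View pics/side0.png

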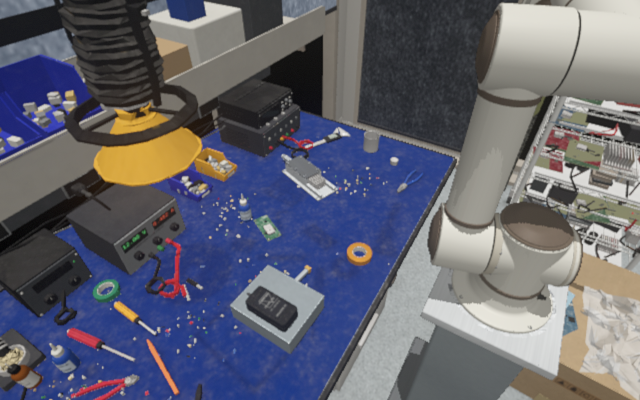

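The top view shows the riser at about (185,235), with the shaft and nose running to (241,235). The jig is around (363,165), the tape at (281,272), the board at (272,169), the cup at (470,203) and the tin at (453,246). I'll enlarge the jig and pusher next.

```bash
cat > h.py <<'E'
import numpy as np,cv2
from scipy.spatial.transform import Rotation as Ro
from workcell import bot
class Cam:
    def __init__(s,n,img=True):
        c=bot.camera(n); s.img=c["img"]; s.f=200/np.tan(np.radians(c["vfov"]/2)); s.c=np.array([c["cx"],c["cy"]]); s.p=np.array(c["xyz"]); s.R=Ro.from_euler("xyz",c["attitude"],degrees=True).as_matrix()
    def at(s,u,v,z):
        d=s.R@np.array([(u-s.c[0])/s.f,(v-s.c[1])/s.f,1]); return s.p+d*(z-s.p[2])/d[2]
    def px(s,P):
        q=s.R.T@(np.array(P)-s.p); return s.c+s.f*q[:2]/q[2]
E
python3 - <<'E'
from h import *
t=Cam("top"); s=Cam("side")
a=cv2.resize(t.img[105:215,320:420],None,fx=4,fy=4,interpolation=cv2.INTER_CUBIC)
b=cv2.resize(t.img[190:280,150:250],None,fx=4,fy=4,interpolation=cv2.INTER_CUBIC)
b=cv2.copyMakeBorder(b,0,80,0,0,cv2.BORDER_CONSTANT)
cv2.imwrite("pics/a.png",np.hstack([a,b]))
c=cv2.resize(s.img[145:210,270:350],None,fx=5,fy=5,interpolation=cv2.INTER_CUBIC)
d=cv2.resize(s.img[255:320,245:325],None,fx=5,fy=5,interpolation=cv2.INTER_CUBIC)
cv2.imwrite("pics/b.png",np.hstack([c,d]))
for n,u,v,z in [("tape",281,272,.018),("cup",470,203,.06),("tin",453,246,.018),("board",272,169,.01),("nosetip",241,235,.012),("shaftat riser",213,234,.012)]: print(n,t.at(u,v,z).round(3))
E
```

```text
tape [0.356 0.083 0.018]
cup [ 0.549 -0.402  0.06 ]
tin [ 0.44  -0.367  0.018]
board [0.637 0.125 0.01 ]
nosetip [0.45  0.196 0.012]
shaftat riser [0.45  0.271 0.012]
```

View pics/a.png

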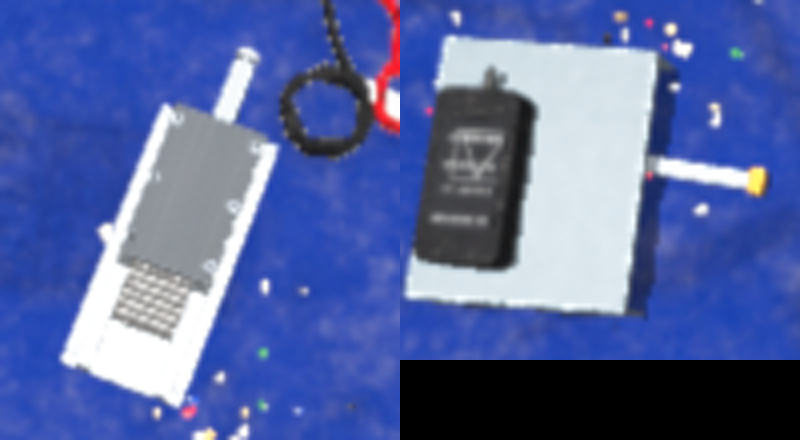

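View pics/b.png

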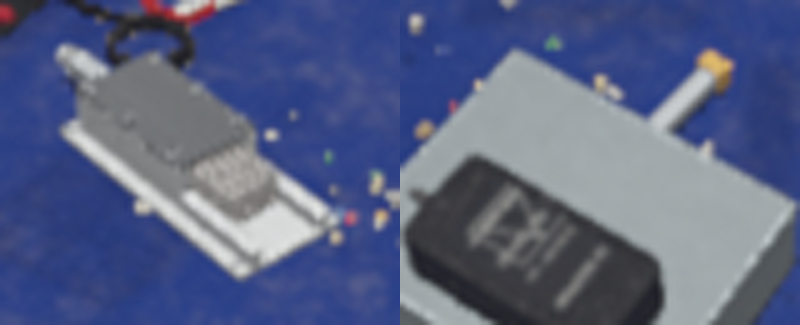

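In the enlargements, the cover's mouth edge runs from (349.5,170.5) to (372.5,178) and its far edge from (362,131) to (389,140.5). The plate's near corners are (335.5,195) and (366,206). The nose front is at (242,235.5) and the shaft meets the riser edge at (212,231.5).

```bash
python3 - <<'E'
from h import *
t=Cam("top"); s=Cam("side")
A=lambda u,v,z:t.at(u,v,z)[:2]
ml,mr,fl,fr=A(349.5,170.5,.045),A(372.5,178,.045),A(361.75,130.75,.045),A(388.75,140.5,.045)
pl,pr=A(335.5,195,.006),A(365.75,206.25,.006)
print("mouth",(ml+mr)/2,"w",np.linalg.norm(ml-mr),"far",(fl+fr)/2,"plate near",(pl+pr)/2,np.linalg.norm(pl-pr))
d=(fl+fr)/2-(pl+pr)/2; print(np.linalg.norm(d),"should 190; yaw",np.degrees(np.arctan2(d[1],d[0])))
n,r=A(242,235.5,.012),A(212.5,231.8,.012); d=n-r; print("nose",n,"riser",r,np.linalg.norm(d),np.degrees(np.arctan2(d[1],d[0])))
# side: crop d offset(245,255) x5 minus 400
print("side nose",s.at(245+(733-400)/5,255+72/5,.012), "shaft",s.at(245+(663-400)/5,255+126/5,.012))
E
```

```text
mouth [ 0.6203264  -0.11845207] w 0.06455658410066285 far [ 0.7312371  -0.15531326] plate near [ 0.5558337  -0.09454721] 0.08804549100409602
0.18563099039886066 should 190; yaw -19.1079258287066
nose [0.44851068 0.19316733] riser [0.45554884 0.27277026] 0.07991346654415266 -95.05271606171576
side nose [0.43871595 0.20001152 0.012     ] shaft [0.45154039 0.24772106 0.012     ]
```

Request:
{"method": "play_rows", "body": {"steps": [[[0.0234,-0.029,0,0],[0.0234,-0.029,0,0],[0.0234,-0.029,0,0],[0.0234,-0.029,0,0],[0.0234,-0.029,0,0]]]}}

```text
time: 0.72
ee_pos: [0.2269, -0.3537, 0.2311]
tcp_rot: [-180.0, -0.0, 16.4]
wrist_force: [0.9, -0.0, 0.1]
opening: 0.0854
grasp_force: 0.0
```

Request:
{"method": "play_rows", "body": {"steps": [[[0.0234,-0.029,0,0],[0.0234,-0.029,0,0],[0.0234,-0.029,0,0],[0.0234,-0.029,0,0],[0.0234,-0.029,0,0]]]}}

```text
time: 1.13
ee_pos: [0.2981, -0.1815, 0.2315]
tcp_rot: [180.0, -0.0, 16.4]
wrist_force: [0.7, -0.2, -0.1]
opening: 0.0851
grasp_force: 0.0
```

Request:
{"method": "play_rows", "body": {"steps": [[[0.0234,-0.029,0,0],[0.0234,-0.029,0,0],[0.0234,-0.029,0,0],[0.0234,-0.029,0,0],[0.0234,-0.029,0,0]]]}}

```text
time: 1.55
ee_pos: [0.3694, -0.0091, 0.2316]
tcp_rot: [180.0, -0.1, 16.4]
wrist_force: [0.4, -0.0, 0.5]
opening: 0.0854
grasp_force: 0.0
```

Request:
{"method": "play_rows", "body": {"steps": [[[0.0234,-0.029,0,0],[0.0234,-0.029,0,0],[0.0234,-0.029,0,0],[0.0234,-0.029,0,0],[0.0234,-0.029,0,0]]]}}

```text
time: 1.97
ee_pos: [0.4452, 0.1486, 0.2313]
tcp_rot: [-179.3, -0.0, 18.2]
wrist_force: [0.0, -0.5, -0.2]
opening: 0.0855
grasp_force: 0.0
```

Request:
{"method": "play_rows", "body": {"steps": [[[0,0,0,0.124],[0,0,0,0.124],[0,0,0,0.124],[0,0,0,0.124],[0,0,0,0.124]]]}}

```text
time: 2.38
ee_pos: [0.4548, -0.0126, 0.2313]
tcp_rot: [-172.7, 2.2, -6.1]
wrist_force: [0.1, 0.9, -0.3]
opening: 0.0851
grasp_force: 0.0
```

Request:
{"method": "play_rows", "body": {"steps": [[[0,0,0,0.124],[0,0,0,0.124],[0,0,0,0.124],[0,0,0,0.124],[0,0,0,0.124]]]}}

```text
time: 2.8
ee_pos: [0.4004, -0.1587, 0.2318]
tcp_rot: [-168.0, 8.0, -29.5]
wrist_force: [0.6, -0.6, -0.8]
opening: 0.0853
grasp_force: 0.0
```

Request:
{"method": "play_rows", "body": {"steps": [[[0,0,0,0.124],[0,0,0,0.124],[0,0,0,0.124],[0,0,0,0.124],[0,0,0,0.12]]]}}

```text
time: 3.22
ee_pos: [0.2941, -0.2704, 0.2324]
tcp_rot: [-166.0, 15.7, -52.5]
wrist_force: [0.3, -0.0, -0.6]
opening: 0.0851
grasp_force: 0.0
```

```bash
python3 - <<'E'
from h import *
w=Cam("wrist"); cv2.imwrite("pics/w1.png",w.img); o=bot.get_obs(); print(o["time"],o["ee_pos"],o["tcp_rot"],o["q"],w.p,w.R[:,2])
E
```

```text
3.2667 [ 0.29076298 -0.27280659  0.23193338] [-166.13810981   15.89073514  -52.96678275] [-53.02475594  -1.19178701   1.10099818 108.19727096  13.84601023
 179.94257355] [ 0.33764366 -0.38458724  0.34196193] [-0.16022125  0.58358701 -0.79608753]
```

View pics/w1.png

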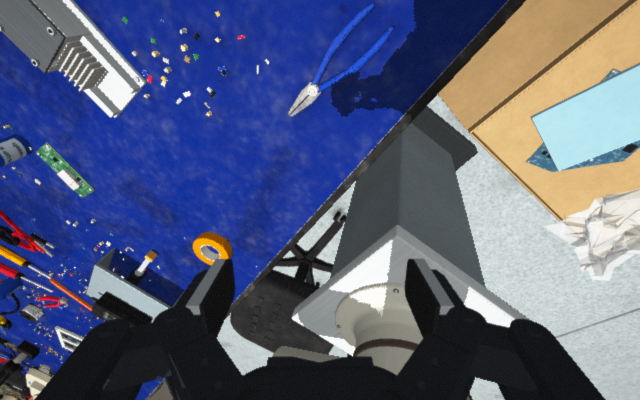

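The last joint hit its limit at 180°, because turning +z raises q6, so the tool is now tilted. I'll turn the other way and see whether the commanded pose recovers.

Request:
{"method": "play_rows", "body": {"steps": [[[0,0,0,-0.124],[0,0,0,-0.124],[0,0,0,-0.124],[0,0,0,-0.124],[0,0,0,-0.124]]]}}

```text
time: 3.68
ee_pos: [0.2952, -0.2694, 0.2325]
tcp_rot: [-159.7, 4.7, -17.4]
wrist_force: [-0.5, -0.1, -0.4]
opening: 0.0855
grasp_force: 0.0
```

```bash
python3 - <<'E'
from h import *
o=bot.get_obs(); print(o["time"],o["ee_pos"],o["tcp_rot"],o["q"])
E
```

```text
3.6833 [ 0.29516904 -0.26940689  0.23252631] [-159.66790958    4.7189598   -17.43214555] [-52.28586579  -1.30648428   1.09648798 108.05703462  13.94825621
 144.06620896]
```

The commanded pose was re-based, so the tilt stays. I'll gather joint and pose pairs during small free-air moves so I can fit the kinematics and work out how to undo it.

```bash
cat > log.py <<'E'
import json
from workcell import bot
o=bot.get_obs(); open("log.txt","a").write(json.dumps([list(o["q"]),list(o["ee_pos"]),list(o["tcp_rot"])])+"\n")
E
cat > log.txt <<'E'
[[-73.5687192,5.00835569,10.0412402,95.0987201,0.00145,90.0001238],[0.15553033,-0.52735804,0.23067017],[-179.934164,-0.00144993586,16.4311553]]
[[-53.02475594,-1.19178701,1.10099818,108.19727096,13.84601023,179.94257355],[0.29076298,-0.27280659,0.23193338],[-166.13810981,15.89073514,-52.96678275]]
E
python3 log.py
```

Request:
{"method": "play_rows", "body": {"steps": [[[0,0,-0.02,-0.12],[0,0,-0.02,-0.12],[0,0,-0.02,-0.12],[0,0,-0.02,-0.12],[0,0,0,0]]]}}

```text
time: 4.1
ee_pos: [0.293, -0.2988, 0.3099]
tcp_rot: [-159.9, -5.1, 8.4]
wrist_force: [0.4, 0.0, 0.2]
opening: 0.0857
grasp_force: 0.0
```

```bash
python3 log.py
```

Request:
{"method": "play_rows", "body": {"steps": [[[0.03,0,0,0],[0.03,0,0,0],[0.03,0,0,0],[0.03,0,0,0],[0,0,0,0]]]}}

```text
time: 4.52
ee_pos: [0.4148, -0.28, 0.3161]
tcp_rot: [-159.6, -4.8, 8.1]
wrist_force: [-1.3, 0.6, -0.5]
opening: 0.0851
grasp_force: 0.0
```

```bash
python3 log.py
```

Request:
{"method": "play_rows", "body": {"steps": [[[0,-0.03,0,0],[0,-0.03,0,0],[0,-0.03,0,0],[0,-0.03,0,0],[0,0,0,0]]]}}

```text
time: 4.93
ee_pos: [0.3908, -0.1667, 0.3618]
tcp_rot: [-159.8, -5.0, 8.0]
wrist_force: [-0.1, -0.4, 0.2]
opening: 0.0853
grasp_force: 0.0
```

```bash
python3 log.py; python3 - <<'E'
import json,numpy as np
from scipy.optimize import least_squares
from scipy.spatial.transform import Rotation as Ro
D=[json.loads(l) for l in open("log.txt")]
for d in D: print(np.round(d[0],1),np.round(d[1],3),np.round(d[2],1))
# orientation check: Rz(q0) Ry(q1-q2+q3 ..) Rx(s q4) ...
for s4 in(1,-1):
  for d in D:
    q=np.array(d[0]); R=Ro.from_euler("ZYXZ",[q[0],q[1]-q[2]+q[3]+90,s4*q[4],-q[5]],degrees=True) if 0 else None
def fk(q,p):
    # wrist axis: tool dir initially horizontal at pitch 0, pitch 90=down
    a=np.radians(q[1]);b=np.radians(q[1]-q[2]);c=np.radians(q[1]-q[2]+q[3])
    r0,z0,L1,o1,L2,o2,L3x,L3z,dy,T=p
    P=np.array([r0+L1*np.sin(a+o1)+L2*np.sin(b+o2),dy,z0+L1*np.cos(a+o1)+L2*np.cos(b+o2)])
    M=Ro.from_euler("Y",c)
    tool=Ro.from_euler("Z",np.radians(q[4]))
    P=P+M.apply([L3x,0,L3z]+tool.apply([T,0,0]))
    Z=Ro.from_euler("z",q[0],degrees=True)
    dirn=Z*M*tool
    return Z.apply(P),dirn
for sgn in (1,-1):
  for d in D:
    q=np.array(d[0]);q[4]*=sgn
    _,R=fk(q,np.zeros(10)); Rm=Ro.from_euler("xyz",d[2],degrees=True)
    # R*Rx(s*q5)*C = Rm
    for s5 in(1,-1):
        C=(R*Ro.from_euler("x",s5*q[5],degrees=True)).inv()*Rm; print(sgn,s5,C.as_matrix().round(2).ravel())
E
```

```text
[-73.6   5.   10.   95.1   0.   90. ] [ 0.156 -0.527  0.231] [-179.9   -0.    16.4]
[-53.   -1.2   1.1 108.2  13.8 179.9] [ 0.291 -0.273  0.232] [-166.1   15.9  -53. ]
[-52.3  -1.3   1.1 108.1  13.9 144.1] [ 0.295 -0.269  0.233] [-159.7    4.7  -17.4]
[-54.6   3.8  14.9 117.2  13.3 114.2] [ 0.293 -0.299  0.31 ] [-159.9   -5.1    8.4]
[-43.2  12.9  26.  116.5  16.2 126. ] [ 0.415 -0.28   0.316] [-159.6   -4.8    8.1]
[-35.    1.2  18.6 118.1  18.  134.4] [ 0.391 -0.167  0.362] [-159.8   -5.     8. ]
1 1 [-0.  0.  1.  0.  1. -0. -1.  0. -0.]
1 -1 [-0.  0.  1. -0. -1.  0.  1. -0.  0.]
1 1 [ 0. -0.  1. -0.  1.  0. -1. -0.  0.]
1 -1 [ 0. -0.  1. -0.  1.  0. -1. -0.  0.]
1 1 [-0.  0.  1. -0.  1. -0. -1. -0. -0.]
1 -1 [-0.    0.    1.   -0.95  0.31 -0.   -0.31 -0.95  0.  ]
1 1 [ 0.  0.  1.  0.  1. -0. -1.  0.  0.]
1 -1 [ 0.    0.    1.   -0.75 -0.66  0.    0.66 -0.75  0.  ]
1 1 [ 0.  0.  1.  0.  1. -0. -1.  0.  0.]
1 -1 [-0.    0.    1.   -0.95 -0.31 -0.    0.31 -0.95  0.  ]
1 1 [ 0.  0.  1.  0.  1. -0. -1.  0.  0.]
1 -1 [ 0.    0.    1.   -1.   -0.02  0.    0.02 -1.    0.  ]
-1 1 [-0.  0.  1.  0.  1. -0. -1.  0. -0.]
-1 -1 [-0.  0.  1. -0. -1.  0.  1. -0.  0.]
-1 1 [-0.    0.46  0.89  0.    0.89 -0.46 -1.   -0.   -0.  ]
-1 -1 [-0.    0.46  0.89 -0.    0.89 -0.46 -1.   -0.    0.  ]
-1 1 [-0.27  0.38  0.88  0.06  0.92 -0.38 -0.96 -0.06 -0.27]
-1 -1 [-0.27  0.38  0.88 -0.9   0.24 -0.38 -0.35 -0.9   0.27]
-1 1 [-0.41  0.18  0.89  0.04  0.98 -0.18 -0.91 -0.04 -0.41]
-1 -1 [-0.41  0.18  0.89 -0.71 -0.68 -0.18  0.58 -0.71  0.41]
-1 1 [-0.43  0.32  0.84  0.07  0.95 -0.32 -0.9  -0.07 -0.43]
-1 -1 [-0.43  0.32  0.84 -0.88 -0.36 -0.32  0.21 -0.88  0.43]
-1 1 [-0.42  0.41  0.81  0.1   0.91 -0.41 -0.9  -0.1  -0.42]
-1 -1 [-0.42  0.41  0.81 -0.9  -0.12 -0.41 -0.07 -0.9   0.42]
```

```bash
cat > kin.py <<'E'
import json,numpy as np
from scipy.optimize import least_squares
from scipy.spatial.transform import Rotation as Ro
C=Ro.from_matrix([[0,0,1],[0,1,0],[-1,0,0]])
def fk(q,p):
    a=np.radians(q[1]);b=np.radians(q[1]-q[2]);c=np.radians(q[1]-q[2]+q[3])
    r0,z0,L1,o1,L2,o2,Lz,dy,T=p
    M=Ro.from_euler("Y",c); t=M*Ro.from_euler("Z",np.radians(q[4]))
    P=np.array([r0+L1*np.sin(a+o1)+L2*np.sin(b+o2),dy,z0+L1*np.cos(a+o1)+L2*np.cos(b+o2)])+M.apply([0,0,Lz])+t.apply([T,0,0])
    Z=Ro.from_euler("z",q[0],degrees=True)
    return Z.apply(P),Z*t*Ro.from_euler("x",q[5],degrees=True)*C
D=[json.loads(l) for l in open("log.txt")]
p0=np.array([0,.26,.3,0,.35,1.57,0,0,.25])
fit=least_squares(lambda p:np.r_[np.concatenate([fk(d[0],p)[0]-d[1] for d in D])*1000,(p-p0)*.1],p0)
p=fit.x
lo=np.array([-179.16,-48.56,-65.8,-126.05,-82.76,-180]);hi=np.array([179.16,103.87,70.77,130.52,87.17,180])
def step(q,row,w=1.0):
    P,R=fk(q,p); Pt=P+R.apply(row[:3]); Rt=R*Ro.from_euler("z",row[3])
    def f(x):
        P1,R1=fk(x,p); return np.r_[(P1-Pt),w*(Rt*R1.inv()).as_rotvec()]
    return least_squares(f,np.clip(q,lo+1e-6,hi-1e-6),bounds=(lo,hi),x_scale=10.,xtol=1e-10,ftol=1e-10).x
tilt=lambda q:np.degrees(np.arccos(np.clip(-fk(q,p)[1].as_matrix()[2,2],-1,1)))
E
python3 - <<'E'
from kin import *
print(p.round(4),"max res mm",np.abs(fit.fun[:len(D)*3]).max())
for w in (1,.5,.2):
    # at (0.4452,0.1486,.2313) yaw 18.2 q6=180
    g=least_squares(lambda x:np.r_[fk(x,p)[0]-[.4452,.1486,.2313],(fk(x,p)[1]*Ro.from_euler("xyz",[-179.3,0,18.2],degrees=True).inv()).as_rotvec()],[18,5,10,95,0,179.5],bounds=(lo,hi)).x
    for k in range(15):
        g=step(g,[0,0,0,.124],w)
        if k%5==4: print(w,fk(g,p)[0].round(3),fk(g,p)[1].as_euler("xyz",degrees=True).round(1),g.round(1))
E
```

```text
[-0.0187  0.0473  0.4462  0.0037  0.5161  1.4762  0.0063 -0.0147  0.3527] max res mm 18.178779805865158
1 [ 0.451 -0.074  0.231] [-175.1    1.6  -11.3] [-11.3  -4.    0.6  96.3   4.9 180. ]
1 [ 0.347 -0.259  0.231] [-172.5    5.3  -40.9] [-4.09e+01 -4.20e+00  1.00e-01  9.97e+01  7.50e+00  1.80e+02]
1 [ 0.166 -0.369  0.231] [-172.1   10.   -70.6] [-70.6  -4.4  -0.4 104.    7.9 180. ]
0.5 [0.459 0.019 0.231] [-169.7    3.1   -3.7] [ -3.7  -2.9   1.2  97.2  10.3 180. ]
0.5 [ 0.425 -0.096  0.231] [-162.6   11.4  -24.9] [-24.9  -1.    1.2 103.7  17.4 180. ]
0.5 [ 0.353 -0.192  0.231] [-158.9   22.9  -44.7] [-44.7   1.4   0.8 112.3  21.1 180. ]
0.2 [0.453 0.11  0.231] [-164.4    4.8    3.8] [  3.8  -1.5   1.7  97.9  15.6 180. ]
0.2 [0.451 0.082 0.231] [-152.9   17.5   -8.3] [ -8.3   3.3   2.3 106.5  27.1 180. ]
0.2 [0.445 0.058 0.231] [-145.2   35.6  -17.2] [-17.2   9.5   2.2 118.4  34.8 180. ]
```

```bash
sed -i 's/    r0,z0,L1,o1,L2,o2,Lz,dy,T=p/    r0,z0,L1,o1,L2,o2,Lz,dy,T,X=p/; s/M.apply(\[0,0,Lz\])/M.apply([X,0,Lz])/; s/^p0=.*/p0=np.array([0,.26,.3,0,.35,1.57,0,0,.25,.05])/' kin.py
python3 - <<'E'
src=open("kin.py").read()
src=src.replace("fit=least_squares(lambda p:np.r_[np.concatenate([fk(d[0],p)[0]-d[1] for d in D])*1000,(p-p0)*.1],p0)",
"""res=lambda p:np.r_[np.concatenate([fk(d[0],p)[0]-d[1] for d in D])*1000,(p-p0)*.1]
rng=np.random.default_rng(0)
fit=min((least_squares(res,p0+rng.normal(size=10)*[.05,.1,.1,.5,.1,.8,.05,.05,.1,.05]) for _ in range(25)),key=lambda f:f.cost)""").replace("def step(q,row,w=1.0)","def step(q,row,w=.7)")
open("kin.py","w").write(src)
E
cat > sim.py <<'E'
from kin import *
print(p.round(4),"max res mm",np.abs(fit.fun[:len(D)*3]).max())
q0=np.array(D[-1][0]); print(tilt(q0))
def run(q,rows):
    for r in rows: q=step(q,r)
    return q
sh=lambda q:(q.round(1),fk(q,p)[0].round(3),fk(q,p)[1].as_euler("xyz",degrees=True).round(1),"tilt",tilt(q).round(2))
E
python3 - <<'E'
from sim import *
for sg,n in ((1,8),(-1,45)):
    q=run(q0,[[0,0,0,sg*.124]]*n); print(sg,*sh(q))
    for nm,r in dict(turn=[0,0,0,sg*.124],tx=[.03,0,0,0],txm=[-.03,0,0,0],ty=[0,.03,0,0],tym=[0,-.03,0,0]).items():
        print(nm,*sh(run(q,[r]*5)))
E
```

```text
[ 0.      0.16    0.4201 -0.      0.5201  1.5013  0.     -0.      0.285
  0.1443] max res mm 1.5537005515486868e-05
20.79802409054805
1 [-42.8   2.2  19.1 120.9  18.1 180. ] [ 0.355 -0.208  0.362] [-161.9   14.1  -42.8] tilt 22.75
turn [-67.9   4.8  19.4 128.7  15.7 180. ] [ 0.206 -0.302  0.362] [-164.3   24.2  -67.9] tilt 28.54
tx [-42.8  22.4  38.6 120.3  18.1 180. ] [ 0.462 -0.307  0.325] [-161.9   14.1  -42.8] tilt 22.76
txm [-42.8 -14.8   8.1 126.9  18.1 180. ] [ 0.248 -0.109  0.398] [-161.9   14.1  -42.8] tilt 22.76
ty [-60.2   3.1  14.3 120.   13.1 162.7] [ 0.25  -0.305  0.317] [-161.9   14.1  -42.8] tilt 22.75
tym [-37.7   8.   30.4 126.5  22.  180. ] [ 0.401 -0.175  0.411] [-158.    14.1  -37.7] tilt 25.94
-1 [ -31.3    0.3   18.   116.7   17.8 -180. ] [ 0.404 -0.144  0.362] [-162.2    9.   -31.3] tilt 19.86
turn [  -6.3   -5.4   13.8  107.9   14.  -180. ] [0.453 0.019 0.362] [-166.    -1.2   -6.3] tilt 14.08
tx [ -31.3   21.3   39.6  117.3   17.8 -180. ] [ 0.531 -0.221  0.338] [-162.2    9.   -31.3] tilt 19.86
txm [ -31.3  -17.5    5.4  121.9   17.8 -180. ] [ 0.278 -0.067  0.385] [-162.2    9.   -31.3] tilt 19.86
ty [ -36.3   -2.9   10.6  112.5   14.1 -180. ] [ 0.371 -0.186  0.32 ] [-165.9    9.   -36.3] tilt 16.69
tym [ -14.4    5.3   28.9  116.9   19.6 -162.3] [ 0.485 -0.026  0.407] [-162.2    9.   -31.3] tilt 19.86
```

```bash
python3 - <<'E'
from sim import *
q=run(q0,[[0,0,0,-.124]]*45)
for k in range(4):
    q=run(q,[[0,0,0,-.124]]*5); print("turn",*sh(q))
    print("   +5ty",*sh(run(q,[[0,.03,0,0]]*5)))
    print("   +10ty",*sh(run(q,[[0,.03,0,0]]*10)))
E
```

```text
[ 0.      0.16    0.4201 -0.      0.5201  1.5013  0.     -0.      0.285
  0.1443] max res mm 1.5537005515486868e-05
20.79802409054805
turn [  -6.3   -5.4   13.8  107.9   14.  -180. ] [0.453 0.019 0.362] [-166.    -1.2   -6.3] tilt 14.08
   +5ty [ -11.2   -7.3    8.5  104.6   11.1 -180. ] [ 0.447 -0.033  0.328] [-168.9   -1.2  -11.2] tilt 11.13
   +10ty [ -16.    -8.4    4.8  102.     8.  -180. ] [ 0.438 -0.084  0.303] [-172.    -1.2  -16. ] tilt 8.12
turn [  20.    -9.6   10.4  102.1    6.2 -180. ] [0.425 0.187 0.362] [-173.8   -7.9   20. ] tilt 10.01
   +5ty [  15.   -10.1    8.5  100.7    3.7 -180. ] [0.445 0.138 0.348] [-176.3   -7.8   15. ] tilt 8.65
   +10ty [  10.1  -10.1    7.7  100.     1.1 -180. ] [0.459 0.087 0.341] [-178.9   -7.8   10.1] tilt 7.89
turn [  47.3  -11.3    9.   101.4   -3.7 -180. ] [0.325 0.324 0.362] [176.3  -8.9  47.3] tilt 9.61
   +5ty [  42.4  -10.3   11.1  102.6   -6.2 -180. ] [0.361 0.288 0.374] [173.8  -8.9  42.4] tilt 10.79
   +10ty [  37.5   -8.9   14.4  104.5   -8.7 -180. ] [0.393 0.248 0.392] [171.3  -8.8  37.5] tilt 12.34
turn [  74.5  -10.2    9.6  105.9  -12.5 -180. ] [0.175 0.398 0.362] [167.5  -3.9  74.5] tilt 13.15
   +5ty [  69.7   -7.5   15.9  109.4  -15.3 -180. ] [0.222 0.383 0.397] [164.7  -3.9  69.7] tilt 15.83
   +10ty [  65.    -3.8   24.1  114.   -18.1 -180. ] [0.266 0.363 0.44 ] [161.9  -3.9  65. ] tilt 18.46
```

Request:
{"method": "play_rows", "body": {"steps": [[[0,0,0,-0.125],[0,0,0,-0.125],[0,0,0,-0.125],[0,0,0,-0.125],[0,0,0,-0.125]]]}}

```text
time: 5.35
ee_pos: [0.3918, -0.1703, 0.3584]
tcp_rot: [-166.2, -15.8, 43.0]
wrist_force: [0.4, -0.3, 0.4]
opening: 0.0854
grasp_force: 0.0
```

Request:
{"method": "play_rows", "body": {"steps": [[[0,0,0,-0.125],[0,0,0,-0.125],[0,0,0,-0.125],[0,0,0,-0.125],[0,0,0,-0.125]]]}}

```text
time: 5.77
ee_pos: [0.3918, -0.1704, 0.3583]
tcp_rot: [-178.3, -20.8, 80.4]
wrist_force: [0.4, -0.8, -0.4]
opening: 0.0855
grasp_force: 0.0
```

Request:
{"method": "play_rows", "body": {"steps": [[[0,0,0,-0.125],[0,0,0,-0.125],[0,0,0,-0.125],[0,0,0,-0.125],[0,0,0,-0.125]]]}}

```text
time: 6.18
ee_pos: [0.3918, -0.1704, 0.3584]
tcp_rot: [168.8, -17.7, 118.3]
wrist_force: [-0.2, -0.3, 0.7]
opening: 0.0854
grasp_force: 0.0
```

Request:
{"method": "play_rows", "body": {"steps": [[[0,0,0,-0.125],[0,0,0,-0.125],[0,0,0,-0.125],[0,0,0,-0.125],[0,0,0,-0.125]]]}}

```text
time: 6.6
ee_pos: [0.3918, -0.1703, 0.3584]
tcp_rot: [160.6, -7.9, 153.7]
wrist_force: [-0.7, -0.7, -0.6]
opening: 0.0855
grasp_force: 0.0
```

Request:
{"method": "play_rows", "body": {"steps": [[[0,0,0,-0.125],[0,0,0,-0.125],[0,0,0,-0.125],[0,0,0,-0.125],[0,0,0,-0.125]]]}}

```text
time: 7.02
ee_pos: [0.3919, -0.1704, 0.3583]
tcp_rot: [159.6, 4.6, -172.6]
wrist_force: [-0.4, 0.1, 0.5]
opening: 0.0857
grasp_force: 0.0
```

Request:
{"method": "play_rows", "body": {"steps": [[[0,0,0,-0.125],[0,0,0,-0.125],[0,0,0,-0.125],[0,0,0,-0.125],[0,0,0,-0.125]]]}}

```text
time: 7.43
ee_pos: [0.3918, -0.1703, 0.3584]
tcp_rot: [165.9, 15.5, -137.9]
wrist_force: [0.3, -0.3, -1.2]
opening: 0.0852
grasp_force: 0.0
```

Request:
{"method": "play_rows", "body": {"steps": [[[0,0,0,-0.125],[0,0,0,-0.125],[0,0,0,-0.125],[0,0,0,-0.125],[0,0,0,-0.125]]]}}

```text
time: 7.85
ee_pos: [0.3918, -0.1703, 0.3584]
tcp_rot: [178.0, 20.8, -100.6]
wrist_force: [-0.5, 1.6, -0.1]
opening: 0.0857
grasp_force: 0.0
```

Request:
{"method": "play_rows", "body": {"steps": [[[0,0,0,-0.125],[0,0,0,-0.125],[0,0,0,-0.125],[0,0,0,-0.125],[0,0,0,-0.125]]]}}

```text
time: 8.27
ee_pos: [0.3918, -0.1704, 0.3584]
tcp_rot: [-169.1, 17.9, -62.7]
wrist_force: [0.3, 0.3, 0.5]
opening: 0.0852
grasp_force: 0.0
```

Request:
{"method": "play_rows", "body": {"steps": [[[0,0,0,-0.125],[0,0,0,-0.125],[0,0,0,-0.125],[0,0,0,-0.125],[0,0,0,-0.125]]]}}

```text
time: 8.68
ee_pos: [0.4097, -0.1423, 0.3572]
tcp_rot: [-162.8, 8.6, -30.7]
wrist_force: [1.2, 0.2, 1.1]
opening: 0.0856
grasp_force: 0.0
```

```bash
python3 log.py; tail -1 log.txt
```

```text
[[-30.39331175990034, 0.3303259112298859, 17.654716476722975, 115.82237841928236, 17.266211157374347, -179.68741911688113], [0.4097312553827905, -0.14225494802544053, 0.3571597360789563], [-162.77864081564132, 8.59064891701664, -30.695193276740365]]
```

Request:
{"method": "play_rows", "body": {"steps": [[[0,0,0,-0.125],[0,0,0,-0.125],[0,0,0,-0.125],[0,0,0,-0.125],[0,0,0,0]]]}}

```text
time: 9.1
ee_pos: [0.4506, -0.0192, 0.3583]
tcp_rot: [-166.3, 0.2, -11.2]
wrist_force: [0.2, -1.2, 0.1]
opening: 0.0856
grasp_force: 0.0
```

```bash
python3 log.py; tail -1 log.txt; python3 - <<'E'
from sim import *
for n in (0,1):
  q=run(q0,[[0,0,0,-.124]]*n)
  for k in (10,15,20): print(n,k,*sh(run(q,[[0,.04,0,0]]*k)))
E
```

```text
[[-11.068033400980852, -4.434965381373698, 14.276930332305383, 108.90456424844825, 13.729486925287397, -179.88479370535674], [0.45058714989830906, -0.019217300975724078, 0.3583157012266137], [-166.27091611561372, 0.22001099482133618, -11.179948738997302]]
[ 0.      0.16    0.4201 -0.      0.5201  1.5013  0.     -0.      0.285
  0.1443] max res mm 7.432293669396017e-06
13.730812764046266
0 10 [ -24.2   -7.7    4.   102.     5.4 -180. ] [ 0.414 -0.157  0.289] [-174.6    0.3  -24.2] tilt 5.42
0 15 [ -30.8   -7.8    2.5  100.7    1.1 -180. ] [ 0.384 -0.223  0.276] [-178.9    0.4  -30.8] tilt 1.2
0 20 [ -37.5   -7.2    3.3  100.9   -3.1 -180. ] [ 0.346 -0.285  0.278] [176.9   0.4 -37.5] tilt 3.16
1 10 [ -19.1   -8.1    4.4  101.2    4.6 -180. ] [ 0.432 -0.126  0.296] [-175.4   -1.4  -19.1] tilt 4.78
1 15 [ -25.7   -8.1    3.4  100.2    0.5 -180. ] [ 0.408 -0.194  0.285] [-179.5   -1.3  -25.7] tilt 1.4
1 20 [ -32.4   -7.3    4.5  100.5   -3.6 -180. ] [ 0.376 -0.26   0.289] [176.4  -1.3 -32.4] tilt 3.8
```

Request:
{"method": "play_rows", "body": {"steps": [[[0,0.04,0,0],[0,0.04,0,0],[0,0.04,0,0],[0,0.04,0,0],[0,0.04,0,0]]]}}

```text
time: 9.52
ee_pos: [0.4312, -0.1071, 0.3158]
tcp_rot: [-171.1, 0.5, -19.8]
wrist_force: [-0.6, 0.3, -0.1]
opening: 0.0854
grasp_force: 0.0
```

Request:
{"method": "play_rows", "body": {"steps": [[[0,0.04,0,0],[0,0.04,0,0],[0,0.04,0,0],[0,0.04,0,0],[0,0.04,0,0]]]}}

```text
time: 9.93
ee_pos: [0.4004, -0.1877, 0.2911]
tcp_rot: [-175.9, 0.5, -27.9]
wrist_force: [1.0, 0.4, 0.2]
opening: 0.0849
grasp_force: 0.0
```

```bash
python3 log.py; tail -1 log.txt
```

```text
[[-27.749284826481787, -7.412219593914753, 4.575086789831418, 102.52408171456594, 4.088608035782358, -179.88631305725133], [0.4004319487540255, -0.18771015311552675, 0.29109859175319397], [-175.91246238247942, 0.5448800536826619, -27.8626875611718]]
```

Request:
{"method": "play_rows", "body": {"steps": [[[0,0.04,0,0],[0,0.04,0,0],[0,0.03,0,0],[0,0,0,0],[0,0,0,0]]]}}

```text
time: 10.35
ee_pos: [0.379, -0.2294, 0.2856]
tcp_rot: [-178.5, 0.5, -32.2]
wrist_force: [-0.2, -0.6, -0.1]
opening: 0.0856
grasp_force: 0.0
```

```bash
python3 log.py; tail -1 log.txt
```

```text
[[-32.128057239953364, -7.436894884849778, 3.991747621753526, 101.96477909503666, 1.4728221876000598, -179.92186348632046], [0.37902893987759906, -0.22937320583386542, 0.28556214140512626], [-178.5279101117652, 0.5381444140736981, -32.206171385081454]]
```

Request:
{"method": "play_rows", "body": {"steps": [[[0,0.031,0,0],[0,0.031,0,0],[0,0,0,0],[0,0,0,0],[0,0,0,0]]]}}

```text
time: 10.77
ee_pos: [0.3653, -0.2523, 0.2847]
tcp_rot: [179.9, 0.5, -34.7]
wrist_force: [-0.2, -0.2, -0.8]
opening: 0.0852
grasp_force: 0.0
```

```bash
python3 log.py; tail -1 log.txt
```

```text
[[-34.591384662529016, -7.345808493039714, 3.982861921071983, 101.85213777060171, -0.06044716006808403, -179.9394703855679], [0.36531133748569444, -0.2522955905154388, 0.2846781834185244], [179.93899984627993, 0.5234032055311978, -34.651916768967716]]
```

The tool points down again, so I'll go to hover over the shaft at yaw -97°. q6 then stays between -180° and -56°.

Request:
{"method": "play_rows", "body": {"steps": [[[-0.013,-0.0287,0.0057,0],[-0.013,-0.0287,0.0057,0],[-0.013,-0.0287,0.0057,0],[-0.013,-0.0287,0.0057,0],[-0.013,-0.0287,0.0057,0]]]}}

```text
time: 11.18
ee_pos: [0.3932, -0.0956, 0.2564]
tcp_rot: [179.9, 0.5, -34.6]
wrist_force: [-0.5, -0.6, 0.3]
opening: 0.0853
grasp_force: 0.0
```

Request:
{"method": "play_rows", "body": {"steps": [[[-0.013,-0.0287,0.0057,0],[-0.013,-0.0287,0.0057,0],[-0.013,-0.0287,0.0057,0],[-0.013,-0.0287,0.0057,0],[-0.013,-0.0287,0.0057,0]]]}}

```text
time: 11.6
ee_pos: [0.4209, 0.0599, 0.2284]
tcp_rot: [180.0, 0.5, -34.6]
wrist_force: [0.8, -0.8, 0.4]
opening: 0.0854
grasp_force: 0.0
```

Request:
{"method": "play_rows", "body": {"steps": [[[-0.013,-0.0287,0.0057,0],[-0.013,-0.0287,0.0057,0],[-0.013,-0.0287,0.0057,0],[-0.013,-0.0287,0.0057,0],[-0.013,-0.0287,0.0057,0]]]}}

```text
time: 12.02
ee_pos: [0.4487, 0.2152, 0.2002]
tcp_rot: [179.9, 0.5, -34.6]
wrist_force: [0.6, -0.4, -0.9]
opening: 0.0853
grasp_force: 0.0
```

Request:
{"method": "play_rows", "body": {"steps": [[[0,0,0,0.109],[0,0,0,0.109],[0,0,0,0.109],[0,0,0,0.109],[0,0,0,0.109]]]}}

```text
time: 12.43
ee_pos: [0.4486, 0.2136, 0.2003]
tcp_rot: [179.6, 0.4, -66.1]
wrist_force: [-0.7, 0.4, 1.0]
opening: 0.0855
grasp_force: 0.0
```

Request:
{"method": "play_rows", "body": {"steps": [[[0,0,0,0.109],[0,0,0,0.109],[0,0,0,0.109],[0,0,0,0.109],[0,0,0,0.109]]], "gripper": 0.05}}

```text
time: 12.85
ee_pos: [0.4487, 0.2134, 0.2004]
tcp_rot: [179.5, 0.2, -97.4]
wrist_force: [-0.5, 0.2, 0.2]
opening: 0.0503
grasp_force: 0.0
```

```bash
python3 - <<'E'
from h import *
w=Cam("wrist"); cv2.imwrite("pics/w2.png",w.img); o=bot.get_obs(); print(o["time"],o["ee_pos"],o["tcp_rot"],o["q"],w.p,w.R[:,2])
hsv=cv2.cvtColor(w.img,cv2.COLOR_BGR2HSV)
print("expected nose px",w.px([.4485,.193,.012]))
E
```

```text
12.9 [0.44870086 0.21341084 0.20035351] [ 1.79485334e+02  1.77333544e-01 -9.78114729e+01] [ 25.19057527  -2.49377165  -0.96413116  91.86468744   0.42903778
 -57.00000275] [0.43830774 0.13028805 0.34162122] [ 0.03331325  0.32511613 -0.94508715]
expected nose px [314.82803152 156.42142007]
```

View pics/w2.png

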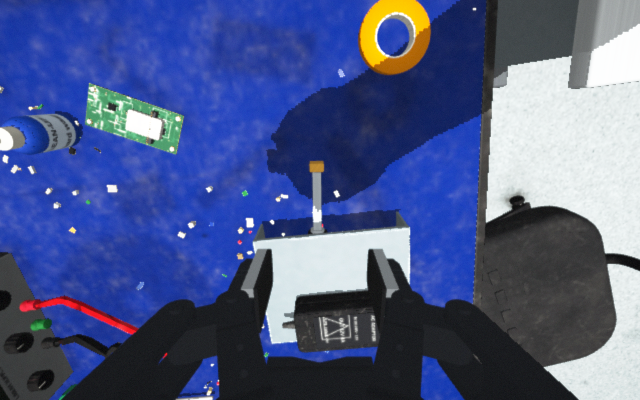

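The wrist view shows the brass nose at (317,166) with the shaft running straight down to the riser front at about (318,230). The pusher is nearly aligned with the tool axis.

```bash
python3 - <<'E'
from h import *
w=Cam("wrist"); im=w.img
hsv=cv2.cvtColor(im,cv2.COLOR_BGR2HSV)
m=cv2.inRange(hsv,(10,120,90),(30,255,255)); m[:140]=0;m[200:]=0;m[:,:280]=0;m[:,360:]=0
ys,xs=np.nonzero(m); print("nose",xs.min(),xs.max(),ys.min(),ys.max(),xs.mean())
print("front",w.at(xs.mean(),ys.min(),.018), "width",np.linalg.norm(w.at(xs.min()-.5,165,.02)-w.at(xs.max()+.5,165,.02)))
P=[]
for v in range(175,222,3):
    r=hsv[v,300:340]; k=np.nonzero((r[:,1]<80)&(r[:,2]>90))[0]+300
    if len(k)>4: P.append(w.at(k.mean(),v,.017)[:2])
P=np.array(P); d=np.polyfit(P[:,1],P[:,0],1); yaw=np.degrees(np.arctan2(-1,-d[0])); print(P[[0,-1]],"yaw",yaw, "x at .218",np.polyval(d,.218))
nose=w.at(xs.mean(),ys.min(),.018)[:2]; u=np.array([np.cos(np.radians(yaw)),np.sin(np.radians(yaw))]); g=nose-.025*u; print("grip",g)
E
```

```text
nose 309 323 161 171 316.1363636363636
front [0.44744571 0.19700116 0.018     ] width 0.016306258153109394
[[0.44982332 0.21276957]
 [0.456228   0.26649492]] yaw -98.31321392174381 x at .218 0.44814451540673733
grip [0.45106032 0.22173847]
```

Request:
{"method": "play_rows", "body": {"steps": [[[-0.0084,0,0.03,0.004],[0,0,0.03,0],[0,0,0.03,0],[0,0,0.03,0],[0,0,0.03,0]]]}}

```text
time: 13.37
ee_pos: [0.4484, 0.2222, 0.0491]
tcp_rot: [179.5, 0.2, -97.0]
wrist_force: [0.5, -0.1, 0.2]
opening: 0.0502
grasp_force: 0.0
```

Request:
{"method": "play_rows", "body": {"steps": [[[0,0,0.02,0],[0,0,0.015,0],[0,0,0.008,0],[0,0,0.003,0],[0,0,0,0]]]}}

```text
time: 13.78
ee_pos: [0.4482, 0.2223, 0.0043]
tcp_rot: [179.5, 0.2, -97.2]
wrist_force: [-1.1, -0.2, 0.3]
opening: 0.0499
grasp_force: 0.0
```

Request:
{"method": "play_rows", "body": {"steps": [[[0,0,0,0],[0,0,0,0],[0,0,0,0],[0,0,0,0],[0,0,0,0]]], "gripper": 0.0, "squeeze": 60}}

```text
time: 14.2
ee_pos: [0.4487, 0.2225, 0.0051]
tcp_rot: [179.6, 0.2, -97.3]
wrist_force: [-0.1, 0.3, 1.8]
opening: 0.0079
grasp_force: 62.7
```

Request:
{"method": "play_rows", "body": {"steps": [[[0.006,0,-0.003,0],[0.019,0,0,0],[0.025,0,0,0],[0.025,0,0,0],[0.025,0,0,0]]]}}

```text
time: 14.62
ee_pos: [0.4348, 0.1217, 0.0069]
tcp_rot: [179.5, 0.1, -97.3]
wrist_force: [-0.2, -0.2, -1.8]
opening: 0.0075
grasp_force: 62.3
```

Request:
{"method": "play_rows", "body": {"steps": [[[0.025,0,0,0],[0.025,0,0,0],[0.025,0,0,0],[0.025,0,0,0],[0,0,0,0]]]}}

```text
time: 15.03
ee_pos: [0.4217, 0.0206, 0.0067]
tcp_rot: [179.5, 0.1, -97.5]
wrist_force: [-0.3, -0.3, -1.3]
opening: 0.008
grasp_force: 62.3
```

Request:
{"method": "play_rows", "body": {"steps": [[[0.018,-0.016,0,0],[0.018,-0.016,0,0],[0.018,-0.016,0,0],[0.018,-0.016,0,0],[0.018,-0.016,0,0]]]}}

```text
time: 15.45
ee_pos: [0.491, -0.0765, 0.0058]
tcp_rot: [179.5, 0.2, -97.3]
wrist_force: [0.6, 0.8, -0.7]
opening: 0.0082
grasp_force: 62.4
```

```bash
python3 - <<'E'
from h import *
t=Cam("top"); cv2.imwrite("pics/t3.png",cv2.resize(t.img[100:300,140:420],None,fx=2.5,fy=2.5)); o=bot.get_obs(); print(o["time"],o["ee_pos"],o["tcp_rot"],o["q"],o["opening"])
E
```

```text
15.5 [ 0.49327336 -0.07923834  0.00595944] [ 1.79620083e+02  1.01428369e-01 -9.73883029e+01] [-9.17697071e+00  4.07536964e-01 -1.97441355e+01  7.02312257e+01
  8.95184140e-02 -9.17893032e+01] 0.007965908293997615
```

View pics/t3.png

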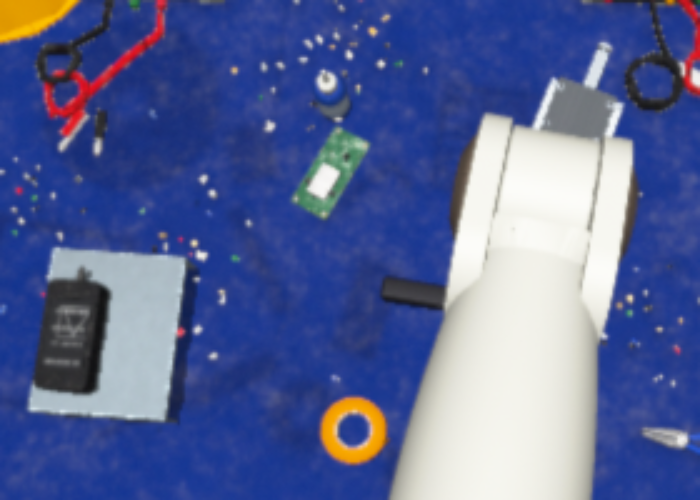

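The pusher is out of the riser, with its black handle end at crop (385,288), clear of the tape at (353,430). Next I swing it toward the tunnel direction, lay it down and let go.

Request:
{"method": "play_rows", "body": {"steps": [[[0,0,0,-0.1],[0,0,0,-0.12],[0,0,0,-0.12],[0,0,0,-0.12],[0,0,0,-0.12]]]}}

```text
time: 15.92
ee_pos: [0.4904, -0.0755, 0.0057]
tcp_rot: [179.7, 0.4, -63.8]
wrist_force: [0.1, -0.4, -1.0]
opening: 0.0081
grasp_force: 62.4
```

Request:
{"method": "play_rows", "body": {"steps": [[[0,0,0,-0.12],[0,0,0,-0.12],[0,0,0,-0.12],[0,0,0,-0.12],[0,0,0,-0.12]]]}}

```text
time: 16.33
ee_pos: [0.4904, -0.0755, 0.0058]
tcp_rot: [180.0, 0.6, -29.4]
wrist_force: [-0.0, -0.6, -1.6]
opening: 0.0077
grasp_force: 62.3
```

Request:
{"method": "play_rows", "body": {"steps": [[[0,0,0,-0.12],[0,0,0,0],[0,0,0.001,0],[0,0,0,0],[0,0,0,0]]]}}

```text
time: 16.75
ee_pos: [0.4906, -0.0756, 0.0049]
tcp_rot: [-180.0, 0.5, -23.0]
wrist_force: [-0.8, 0.1, 0.7]
opening: 0.0081
grasp_force: 62.7
```

Request:
{"method": "play_rows", "body": {"steps": [[[0,0,0,0],[0,0,0,0],[0,0,0,0],[0,0,-0.015,0],[0,0,-0.035,0]]], "gripper": 0.06}}

```text
time: 17.17
ee_pos: [0.4884, -0.0754, 0.0513]
tcp_rot: [179.9, 0.9, -22.9]
wrist_force: [0.2, -1.1, -0.4]
opening: 0.06
grasp_force: 0.0
```

Request:
{"method": "play_rows", "body": {"steps": [[[-0.01,0,-0.035,0],[-0.03,0,-0.02,0],[-0.03,0,0,0],[-0.03,0,0,0],[0,0,0,0]]]}}

```text
time: 17.58
ee_pos: [0.3961, -0.0361, 0.1114]
tcp_rot: [-180.0, 0.6, -22.8]
wrist_force: [0.9, -0.8, 0.3]
opening: 0.0599
grasp_force: 0.0
```

```bash
python3 - <<'E'
from h import *
w=Cam("wrist"); t=Cam("top"); o=bot.get_obs(); print(o["time"],o["ee_pos"],o["tcp_rot"],o["q"])
im=np.hstack([w.img,np.zeros((400,0,3),np.uint8)]); cv2.imwrite("pics/w4.png",w.img)
E
```

```text
17.6833 [ 0.39922935 -0.0370144   0.11122441] [-179.93765206    0.43479116  -22.82140369] [  -5.43167456  -15.97509556  -22.53044211   83.84093919    0.18944319
 -162.61068945]
```

View pics/w4.png

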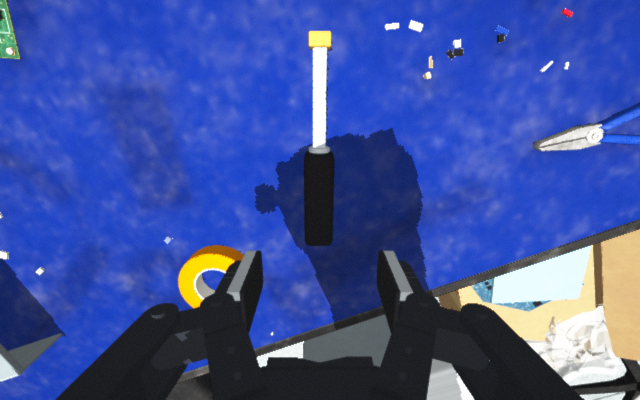

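The pusher lies flat: nose at (320,38), handle from (319,152) to (319,244), along the tool axis.

```bash
python3 - <<'E'
from h import *
w=Cam("wrist"); im=w.img; hsv=cv2.cvtColor(im,cv2.COLOR_BGR2HSV); o=bot.get_obs()
m=cv2.inRange(hsv,(0,0,0),(180,255,45)); m[:145]=0;m[250:]=0;m[:,:295]=0;m[:,345:]=0
n,l,st,ce=cv2.connectedComponentsWithStats(m); k=1+st[1:,4].argmax(); print(st[k],ce[k])
x,y,ww,hh=st[k][:4]
f=w.at(x+ww/2,y,.024);b=w.at(x+ww/2,y+hh,.018); print("handle front",f,"rear",b,np.linalg.norm((f-b)[:2]),"width",np.linalg.norm(w.at(x,200,.024)-w.at(x+ww,200,.024)))
nf=w.at(320,31.5,.019); d=(nf-b)[:2]; print("nose",nf,"len",np.linalg.norm(d),"yaw",np.degrees(np.arctan2(d[1],d[0])))
e=(b+f)[:2]/2-o["ee_pos"][:2]; a=np.radians(o["tcp_rot"][2]); print("tool shift to handle centre",e@[np.cos(a),np.sin(a)],e@[np.sin(a),-np.cos(a)],o["ee_pos"],o["tcp_rot"])
E
```

```text
[ 305  156   30   93 2578] [318.87509697 202.26842514]
handle front [ 0.43485827 -0.05252947  0.024     ] rear [ 0.35815831 -0.02028908  0.018     ] 0.08320052347330129 width 0.024103450042576906
nose [ 0.51338374 -0.08554464  0.019     ] len 0.1683841563048421 yaw -22.801505831386123
tool shift to handle centre -0.0033006626241393368 0.0004728786330469725 [ 0.39973373 -0.03725455  0.11103592] [-179.94783984    0.45713382  -22.83823831]
```

Request:
{"method": "play_rows", "body": {"steps": [[[-0.01,0,0.03,0],[0,0,0.03,0],[0,0,0.025,0],[0,0,0.015,0],[0,0,0.0065,0]]]}}

```text
time: 18.15
ee_pos: [0.3883, -0.033, 0.0017]
tcp_rot: [180.0, 0.7, -22.9]
wrist_force: [-0.1, -0.2, 0.4]
opening: 0.0602
grasp_force: 0.0
```

Request:
{"method": "play_rows", "body": {"steps": [[[0,0,0,0],[0,0,0,0],[0,0,0,0],[0,0,0,0],[0,0,0,0]]], "gripper": 0.0, "squeeze": 60}}

```text
time: 18.57
ee_pos: [0.3904, -0.0331, 0.0057]
tcp_rot: [-179.9, 0.4, -22.8]
wrist_force: [0.6, -0.6, 5.4]
opening: 0.0224
grasp_force: 59.6
```

```bash
python3 - <<'E'
from h import *
t=Cam("side"); o=bot.get_obs(); print(o["time"],o["ee_pos"],o["tcp_rot"],o["wrist_force"],o["opening"])
cv2.imwrite("pics/s5.png",cv2.resize(t.img[130:290,220:400],None,fx=3.3,fy=3.3,interpolation=cv2.INTER_CUBIC))
E
```

```text
18.6167 [ 0.39039554 -0.03309679  0.00570868] [-179.93035107    0.39086604  -22.84162947] [-0.17829278 -0.61350692  6.96919152] 0.022709920055980302
```

View pics/s5.png

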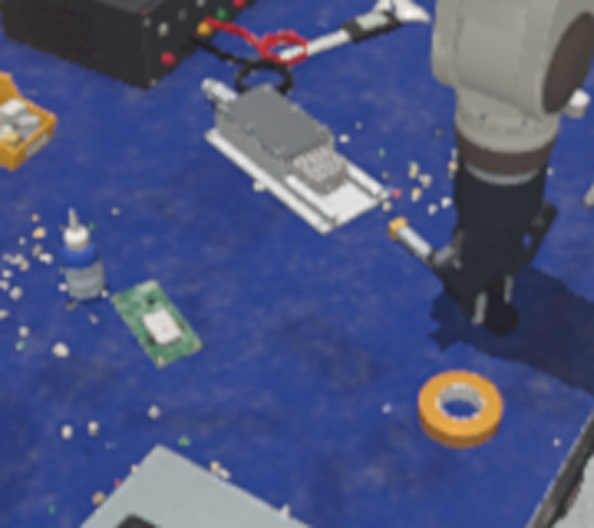

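Request:
{"method": "play_rows", "body": {"steps": [[[0,0,-0.006,0],[0,0,-0.007,0],[0,0.002,0,-0.033],[0,0.002,0,-0.032],[0,0,0,0]]]}}

```text
time: 19.03
ee_pos: [0.388, -0.0369, 0.018]
tcp_rot: [-179.9, 0.5, -19.0]
wrist_force: [-0.3, 0.1, -1.9]
opening: 0.0225
grasp_force: 58.8
```

Request:
{"method": "play_rows", "body": {"steps": [[[0.01,0,0,0],[0.01,0,0,0],[0.01,0,0,0],[0.005,0,0,0],[0,0,0,0]]]}}

```text
time: 19.45
ee_pos: [0.4216, -0.0483, 0.0172]
tcp_rot: [-179.9, 0.5, -19.2]
wrist_force: [0.8, -0.4, -1.0]
opening: 0.0229
grasp_force: 58.9
```

```bash
python3 - <<'E'
from h import *
s=Cam("side"); t=Cam("top"); o=bot.get_obs(); print(o["time"],o["ee_pos"],o["tcp_rot"],o["wrist_force"],o["q"])
x=cv2.resize(s.img[150:220,265:365],None,fx=7,fy=7,interpolation=cv2.INTER_CUBIC)
cv2.imwrite("pics/s6.png",x); cv2.imwrite("pics/t6full.png",t.img)
M=np.array([.6197,-.1172]);u=np.array([.945,-.327]);n=np.array([.327,.945])
for z,s_,l in [(.034,-.045,0),(.034,-.03,0),(.024,-.07,0),(.039,0,0),(.046,0,.03),(.046,0,-.03),(.006,-.075,.043),(.006,-.075,-.043)]:
    P=np.r_[M+s_*u+l*n,z]; print(z,s_,l,(s.px(P)-[265,150])*7)
H=t.at(356.3,187,.034)[:2]-M; print("hs near s",H@u,H@n)
H=o["ee_pos"][:2]+.133*np.array([np.cos(np.radians(o["tcp_rot"][2])),np.sin(np.radians(o["tcp_rot"][2]))])-M; print("nose s,l",H@u,H@n, (s.px(np.r_[H+M,.024])-[265,150])*7)
E
```

```text
19.55 [ 0.42055394 -0.04805413  0.01692869] [-179.94012033    0.57737455  -19.14403026] [ 0.08599453  0.01429964 -1.57551082] [  -6.64207976  -10.55411595  -28.64504803   72.45979127    0.18344387
 -167.49862943]
0.034 -0.045 0 [414.88781776 231.1141953 ]
0.034 -0.03 0 [394.04469107 215.46612233]
0.024 -0.07 0 [449.91584556 274.22566296]
0.039 0 0 [353.1357803  176.54890306]
0.046 0 0.03 [303.42620262 190.59013469]
0.046 0 -0.03 [401.49118963 139.79477833]
0.006 -0.075 0.043 [385.68177709 348.89119169]
0.006 -0.075 -0.043 [524.66757915 270.32257526]
hs near s -0.03359613752753862 -0.0012933284136384968
nose s,l -0.07780685397414232 9.027016242509775e-05 [460.9355876  282.75387461]
```

View pics/s6.png

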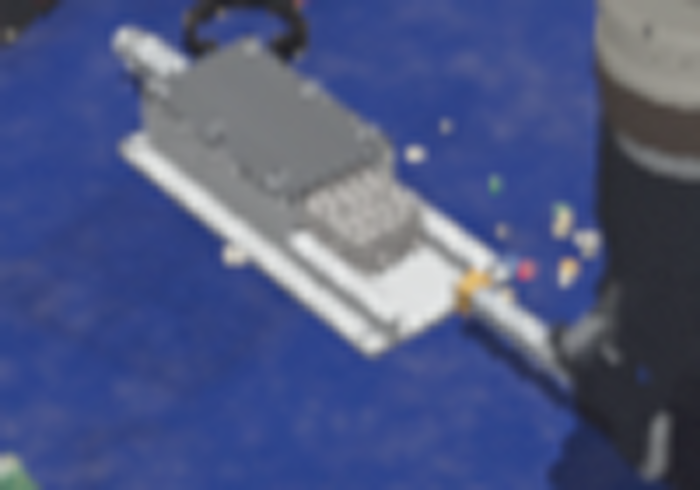

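The nose sits at (463,290), in line with the plate and clear of the fences. The heatsink's near face is around (385,240), about 45 mm ahead. I'll advance and begin slow taps.

Request:
{"method": "play_rows", "body": {"steps": [[[0.008,-0.002,0,0],[0.008,0,0,0],[0.008,0,0,0],[0.006,0,0,0],[0,0,0,0]]]}}

```text
time: 19.97
ee_pos: [0.4512, -0.0565, 0.0167]
tcp_rot: [-179.9, 0.5, -19.1]
wrist_force: [-0.2, 0.1, -1.9]
opening: 0.0229
grasp_force: 58.9
```

Request:
{"method": "play_rows", "body": {"steps": [[[0.004,0,0,0],[0.004,0,0,0],[0.004,0,0,0],[0,0,0,0],[-0.007,0,0,0]]]}}

```text
time: 20.38
ee_pos: [0.4553, -0.0579, 0.0167]
tcp_rot: [-179.9, 0.5, -19.1]
wrist_force: [0.1, -0.2, -1.1]
opening: 0.0223
grasp_force: 58.9
```

Request:
{"method": "play_rows", "body": {"steps": [[[0.004,0,0,0],[0.004,0,0,0],[0.004,0,0,0],[0,0,0,0],[-0.007,0,0,0]]]}}

```text
time: 20.8
ee_pos: [0.4601, -0.0596, 0.0166]
tcp_rot: [-179.9, 0.5, -19.1]
wrist_force: [-0.1, -0.2, -1.3]
opening: 0.0231
grasp_force: 58.9
```

Request:
{"method": "play_rows", "body": {"steps": [[[0.004,0,0,0],[0.004,0,0,0],[0.004,0,0,0],[0,0,0,0],[-0.007,0,0,0]]]}}

```text
time: 21.22
ee_pos: [0.4649, -0.0613, 0.0166]
tcp_rot: [-179.9, 0.5, -19.1]
wrist_force: [-0.0, -0.6, -1.7]
opening: 0.0231
grasp_force: 58.8
```

Request:
{"method": "play_rows", "body": {"steps": [[[0.004,0,0,0],[0.004,0,0,0],[0.004,0,0,0],[0,0,0,0],[-0.007,0,0,0]]]}}

```text
time: 21.63
ee_pos: [0.4697, -0.0629, 0.0165]
tcp_rot: [-179.9, 0.5, -19.1]
wrist_force: [0.1, 0.2, -1.6]
opening: 0.0227
grasp_force: 58.8
```

```bash
python3 - <<'E'
from h import *
s=Cam("side"); t=Cam("top"); o=bot.get_obs(); print(o["time"],o["ee_pos"],o["tcp_rot"],o["wrist_force"],o["q"])
x=cv2.resize(s.img[150:220,265:365],None,fx=7,fy=7,interpolation=cv2.INTER_CUBIC)
cv2.imwrite("pics/s7.png",x)
M=np.array([.6197,-.1172]);u=np.array([.945,-.327]);n=np.array([.327,.945])
H=o["ee_pos"][:2]+.133*np.array([np.cos(np.radians(o["tcp_rot"][2])),np.sin(np.radians(o["tcp_rot"][2]))])-M; print("nose s,l",H@u,H@n)
E
```

```text
21.7333 [ 0.46792379 -0.06240481  0.01636058] [-179.94115263    0.58641076  -19.11491008] [-0.60141759 -0.0717478  -2.66799019] [  -7.7013278    -3.59005309  -22.46068405   71.69253914    0.17372645
 -168.58697038]
nose s,l -0.028349619722137235 0.0020864171428833997
```

View pics/s7.png

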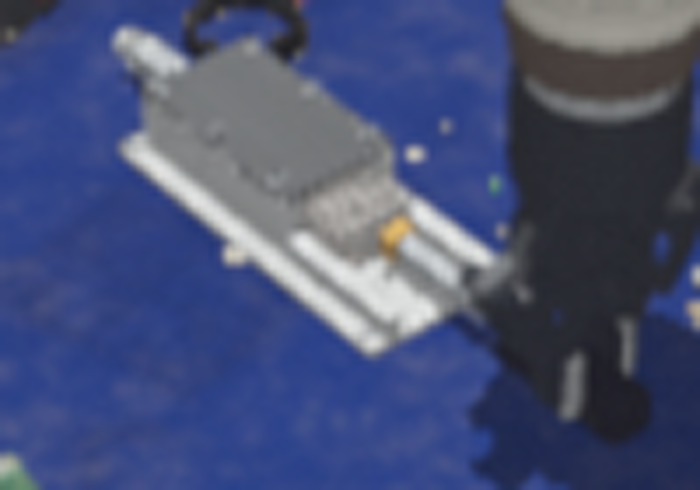

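The heatsink has moved in, and the nose at (397,238) is backed off it and roughly centred. That used up my picture allowance, so from here I work by numbers only.

Request:
{"method": "play_rows", "body": {"steps": [[[0.004,-0.002,0,0],[0.004,0,0,0],[0.004,0,0,0],[0,0,0,0],[-0.007,0,0,0]]]}}

```text
time: 22.15
ee_pos: [0.4751, -0.0627, 0.0165]
tcp_rot: [-179.9, 0.5, -19.1]
wrist_force: [-0.8, -0.7, -0.7]
opening: 0.0228
grasp_force: 58.9
```

Request:
{"method": "play_rows", "body": {"steps": [[[0.004,0,0,0],[0.004,0,0,0],[0.004,0,0,0],[0,0,0,0],[-0.007,0,0,0]]]}}

```text
time: 22.57
ee_pos: [0.4798, -0.0643, 0.0165]
tcp_rot: [-179.9, 0.5, -19.1]
wrist_force: [-0.0, 0.4, -1.9]
opening: 0.0229
grasp_force: 58.9
```

Request:
{"method": "play_rows", "body": {"steps": [[[0.004,0,0,0],[0.004,0,0,0],[0.004,0,0,0],[0,0,0,0],[-0.007,0,0,0]]]}}

```text
time: 22.98
ee_pos: [0.4845, -0.0659, 0.0164]
tcp_rot: [-179.9, 0.5, -19.1]
wrist_force: [0.6, -0.4, -1.7]
opening: 0.0225
grasp_force: 58.9
```

Request:
{"method": "play_rows", "body": {"steps": [[[0.004,0,0,0],[0.004,0,0,0],[0.004,0,0,0],[0,0,0,0],[-0.007,0,0,0]]]}}

```text
time: 23.4
ee_pos: [0.4893, -0.0676, 0.0164]
tcp_rot: [-179.9, 0.5, -19.1]
wrist_force: [-0.3, 0.5, -1.6]
opening: 0.0223
grasp_force: 58.9
```

Request:
{"method": "play_rows", "body": {"steps": [[[0.004,0,0,0],[0.004,0,0,0],[0.004,0,0,0],[0,0,0,0],[-0.007,0,0,0]]]}}

```text
time: 23.82
ee_pos: [0.494, -0.0692, 0.0163]
tcp_rot: [-179.9, 0.5, -19.1]
wrist_force: [-0.3, 0.0, -2.1]
opening: 0.0227
grasp_force: 58.9
```

Request:
{"method": "play_rows", "body": {"steps": [[[0.003,0,0,0],[0.004,0,0,0],[0.003,0,0,0],[0.001,0,0,0],[0,0,0,0]]]}}

```text
time: 24.23
ee_pos: [0.5039, -0.0727, 0.0162]
tcp_rot: [-179.9, 0.5, -19.1]
wrist_force: [0.4, 0.3, -1.4]
opening: 0.023
grasp_force: 58.9
```

```bash
cat > st.py <<'E'
from h import *
o=bot.get_obs(); print(o["time"],o["ee_pos"],o["tcp_rot"],o["wrist_force"])
M=np.array([.6197,-.1172]);u=np.array([.945,-.327]);n=np.array([.327,.945])
H=o["ee_pos"][:2]+.133*np.array([np.cos(np.radians(o["tcp_rot"][2])),np.sin(np.radians(o["tcp_rot"][2]))])-M; print("nose s,l",H@u,H@n)
E
python3 st.py; python3 - <<'E'
# telltale disc: bright blob beyond the stop bar, far end along jig axis
from h import *
for nm in("top","side"):
    c=Cam(nm); cv2.imwrite(f"pics/{nm}_A.png",c.img)
    r=cv2.imread("pics/t6full.png" if nm=="top" else "pics/side0.png")
    d=cv2.absdiff(c.img,r).max(2)
    win=(slice(105,135),slice(365,392)) if nm=="top" else (slice(145,170),slice(275,300))
    print(nm,d[win].max()); print((c.img[win].max(2)>190).sum(),(r[win].max(2)>190).sum())
E
```

```text
24.2333 [ 0.5038549  -0.07267806  0.01616297] [-179.93402786    0.52592716  -19.11970888] [ 0.36001878  0.3009256  -1.41777611]
nose s,l 0.00896462790800871 0.00411653263089462
top 4
80 80
side 3
10 9
```

Request:
{"method": "play_rows", "body": {"steps": [[[-0.006,0,0,0],[0,0,0,0],[0.004,0,0,0],[0.003,0,0,0],[0.002,0,0,0]]]}}

```text
time: 24.75
ee_pos: [0.5068, -0.0736, 0.0163]
tcp_rot: [-179.9, 0.5, -19.1]
wrist_force: [-1.3, 0.3, -1.6]
opening: 0.0225
grasp_force: 58.9
```

Request:
{"method": "play_rows", "body": {"steps": [[[-0.006,0,0,0],[0,0,0,0],[0.004,0,0,0],[0.003,0,0,0],[0.002,0,0,0]]]}}

```text
time: 25.17
ee_pos: [0.5096, -0.0746, 0.0162]
tcp_rot: [-179.9, 0.5, -19.1]
wrist_force: [-0.7, -0.1, -1.4]
opening: 0.0225
grasp_force: 58.9
```

Request:
{"method": "play_rows", "body": {"steps": [[[-0.006,0,0,0],[0,0,0,0],[0.004,0,0,0],[0.003,0,0,0],[0.002,0,0,0]]]}}

```text
time: 25.58
ee_pos: [0.5124, -0.0756, 0.0162]
tcp_rot: [-179.9, 0.5, -19.1]
wrist_force: [-1.7, 0.3, -0.7]
opening: 0.0228
grasp_force: 58.9
```

Request:
{"method": "play_rows", "body": {"steps": [[[-0.006,0,0,0],[0,0,0,0],[0.004,0,0,0],[0.003,0,0,0],[0.002,0,0,0]]]}}

```text
time: 26.0
ee_pos: [0.5153, -0.0766, 0.0162]
tcp_rot: [-179.9, 0.5, -19.1]
wrist_force: [-1.7, -0.2, -1.0]
opening: 0.0229
grasp_force: 58.9
```

```bash
cat > tt.py <<'E'
from h import *
import sys
for nm in("top","side"):
    c=Cam(nm); r=cv2.imread("pics/t6full.png" if nm=="top" else "pics/side0.png")
    win=(slice(105,135),slice(365,392)) if nm=="top" else (slice(145,170),slice(275,300))
    d=cv2.absdiff(c.img,r).max(2)[win]; print(nm,"diff",d.max(),(d>25).sum())
E
python3 tt.py; python3 st.py
```

```text
top diff 5 0
side diff 3 0
26.1 [ 0.515268   -0.07663161  0.016068  ] [-179.93386039    0.52002767  -19.12161619] [ 0.5171628   0.17922832 -1.47582484]
nose s,l 0.021042814853291212 0.004108084895823818
```

Request:
{"method": "play_rows", "body": {"steps": [[[-0.006,0,0,0],[0,0,0,0],[0.004,0,0,0],[0.003,0,0,0],[0.002,0,0,0]]]}}

```text
time: 26.52
ee_pos: [0.5182, -0.0776, 0.0162]
tcp_rot: [-179.9, 0.5, -19.1]
wrist_force: [-1.3, 0.0, -0.7]
opening: 0.0228
grasp_force: 58.9
```

Request:
{"method": "play_rows", "body": {"steps": [[[-0.006,0,0,0],[0,0,0,0],[0.004,0,0,0],[0.003,0,0,0],[0.002,0,0,0]]]}}

```text
time: 26.93
ee_pos: [0.5209, -0.0785, 0.0161]
tcp_rot: [-179.9, 0.5, -19.1]
wrist_force: [-2.1, 0.3, -1.1]
opening: 0.0225
grasp_force: 58.9
```

```bash
python3 tt.py; python3 st.py
```

```text
top diff 30 2
side diff 4 0
27.0333 [ 0.52091944 -0.07857839  0.01599972] [-179.93382594    0.52280739  -19.1194352 ] [ 0.67101531 -0.10169897 -2.28919206]
nose s,l 0.027020021460007978 0.004121455322414859
```

The tell-tale has just begun to move, so I'm switching to finer taps.

Request:
{"method": "play_rows", "body": {"steps": [[[-0.006,0,0,0],[0,0,0,0],[0.004,0,0,0],[0.002,0,0,0],[0.002,0,0,0]]]}}

```text
time: 27.45
ee_pos: [0.5227, -0.0792, 0.0161]
tcp_rot: [-179.9, 0.5, -19.1]
wrist_force: [-0.4, 0.4, -1.8]
opening: 0.0224
grasp_force: 58.9
```

```bash
python3 tt.py; python3 st.py
```

```text
top diff 112 19
side diff 3 0
27.55 [ 0.522781   -0.07920168  0.0160155 ] [-179.93290685    0.52104839  -19.11610722] [-0.14128604  0.15631618 -2.08698475]
nose s,l 0.02898302037962666 0.004148901873070342
```

Request:
{"method": "play_rows", "body": {"steps": [[[-0.006,0,0,0],[0,0,0,0],[0.004,0,0,0],[0.002,0,0,0],[0.001,0,0,0]]]}}

```text
time: 27.97
ee_pos: [0.5237, -0.0795, 0.0161]
tcp_rot: [-179.9, 0.5, -19.1]
wrist_force: [-0.3, 0.1, -0.6]
opening: 0.0228
grasp_force: 58.9
```

```bash
python3 tt.py; python3 st.py
```

```text
top diff 133 33
side diff 3 0
28.0667 [ 0.52361554 -0.07950157  0.01598753] [-179.93514048    0.52549645  -19.11712385] [ 0.39622992 -0.23419001 -1.3391454 ]
nose s,l 0.02986971926607357 0.004136040900278096
```

Request:
{"method": "play_rows", "body": {"steps": [[[-0.006,0,0,0],[0,0,0,0],[0.004,0,0,0],[0.002,0,0,0],[0.001,0,0,0]]]}}

```text
time: 28.48
ee_pos: [0.5247, -0.0799, 0.0161]
tcp_rot: [-179.9, 0.5, -19.1]
wrist_force: [-0.9, 0.2, -0.8]
opening: 0.0227
grasp_force: 58.9
```

```bash
python3 tt.py; python3 st.py
```

```text
top diff 155 45
side diff 3 0
28.5833 [ 0.52459856 -0.07983713  0.01599889] [-179.93441248    0.52192611  -19.11627243] [-0.00876717 -0.01497317 -2.49083494]
nose s,l 0.030908409621597105 0.004142358494536056
```

Request:
{"method": "play_rows", "body": {"steps": [[[-0.006,0,0,0],[0,0,0,0],[0.004,0,0,0],[0.002,0,0,0],[0.001,0,0,0]]]}}

```text
time: 29.0
ee_pos: [0.5256, -0.0802, 0.0161]
tcp_rot: [-179.9, 0.5, -19.1]
wrist_force: [-2.0, 0.3, -1.7]
opening: 0.0228
grasp_force: 58.9
```

```bash
python3 tt.py; python3 st.py
```

```text
top diff 168 62
side diff 33 2
29.1 [ 0.5255055  -0.08017642  0.01593764] [-179.93626695    0.52753397  -19.11681266] [ 0.00946765  0.89873002 -1.713634  ]
nose s,l 0.03187640656548614 0.00411704950482625
```

Request:
{"method": "play_rows", "body": {"steps": [[[-0.006,0,0,0],[0,0,0,0],[0.004,0,0,0],[0.002,0,0,0],[0.001,0,0,0]]]}}

```text
time: 29.52
ee_pos: [0.5266, -0.0805, 0.0161]
tcp_rot: [-179.9, 0.5, -19.1]
wrist_force: [0.0, 0.9, -0.7]
opening: 0.0225
grasp_force: 58.9
```

```bash
python3 tt.py; python3 st.py
```

```text
top diff 177 90
side diff 45 4
29.6167 [ 0.52645385 -0.08046571  0.01596519] [-179.93436292    0.52602383  -19.11602273] [ 0.07402541  0.96457317 -1.93807706]
nose s,l 0.03286719930705951 0.004155615266769812
```

Request:
{"method": "play_rows", "body": {"steps": [[[-0.006,0,0,0],[0,0,0,0],[0.004,0,0,0],[0.002,0,0,0],[0.001,0,0,0]]]}}

```text
time: 30.03
ee_pos: [0.5275, -0.0808, 0.0161]
tcp_rot: [-179.9, 0.5, -19.1]
wrist_force: [-0.7, 0.4, -2.0]
opening: 0.0228
grasp_force: 58.9
```

```bash
python3 tt.py; python3 st.py
```

```text
top diff 182 113
side diff 52 4
30.1333 [ 0.52740379 -0.08080843  0.01594233] [-179.93355401    0.5266861   -19.11567796] [-0.11406995 -0.55345491 -1.25779033]
nose s,l 0.03387696489156127 0.004143177106421919
```

```bash
python3 - <<'E'
from h import *
for nm in("top","side"):
    c=Cam(nm); cv2.imwrite(f"pics/{nm}_B.png",c.img); r=cv2.imread("pics/t6full.png" if nm=="top" else "pics/side0.png")
    win=(slice(105,150),slice(360,395)) if nm=="top" else (slice(145,175),slice(270,300))
    d=cv2.absdiff(c.img,r).max(2)[win]; ys,xs=np.nonzero(d>25); o=(win[1].start,win[0].start)
    print(nm,[(x+o[0],y+o[1],int(d[y,x])) for x,y in zip(xs,ys)][:60])
    if nm=="side": print(c.img[150:162,278:292].max(2)); print(r[150:162,278:292].max(2))
    else: print(c.img[112:128,376:388].max(2)); print(r[112:128,376:388].max(2))
E
```

```text
top [(np.int64(381), np.int64(115), 27), (np.int64(380), np.int64(116), 49), (np.int64(381), np.int64(116), 92), (np.int64(382), np.int64(116), 82), (np.int64(383), np.int64(116), 52), (np.int64(380), np.int64(117), 42), (np.int64(382), np.int64(117), 43), (np.int64(383), np.int64(117), 84), (np.int64(384), np.int64(117), 79), (np.int64(379), np.int64(118), 30), (np.int64(380), np.int64(118), 32), (np.int64(381), np.int64(118), 33), (np.int64(382), np.int64(118), 27), (np.int64(383), np.int64(118), 34), (np.int64(384), np.int64(118), 37), (np.int64(383), np.int64(119), 42), (np.int64(382), np.int64(120), 26), (np.int64(384), np.int64(120), 31), (np.int64(360), np.int64(129), 75), (np.int64(361), np.int64(129), 57), (np.int64(362), np.int64(129), 45), (np.int64(363), np.int64(129), 38), (np.int64(360), np.int64(130), 129), (np.int64(361), np.int64(130), 106), (np.int64(362), np.int64(130), 123), (np.int64(363), np.int64(130), 118), (np.int64(364), np.int64(130), 95), (np.int64(365), np.int64(130), 76), (np.int64(366), np.int64(130), 64), (np.int64(367), np.int64(130), 42), (np.int64(3
[... 3579 characters left out ...]
7 129 127 128 126 124 122 122 123 126 125 124 122]
 [127 129 131 130 128 126 125 124 123 123 125 125 124 110]
 [129 131 133 132 130 129 127 126 126 127 127 127 126  98]
 [131 133 133 133 138 140 133 129 128 128 129 129 126  92]
 [132 133 132 146 176 165 151 138 136 132 130 129 126  82]
 [133 133 135 160 187 174 167 171 180 159 136 130 125  78]
 [133 134 136 153 156 161 181 197 204 188 162 139 125  79]
 [135 135 135 135 134 143 171 200 202 198 189 173 145 108]
 [137 138 137 133 135 138 135 173 189 197 200 195 186 153]
 [139 139 139 137 137 142 121 120 152 182 196 184 189 159]
 [138 138 137 136 122 114 100 107 118 148 169 145 146 132]
 [137 137 136 134 121 113  88 104 131 139 132 121 121 121]]
```

```bash
cat > disc.py <<'E'
from h import *
def cen(im):
    w=im[112:119,378:387].max(2).astype(float)-152; w[w<0]=0; y,x=np.mgrid[112:119,378:387]; return np.array([(w*x).sum(),(w*y).sum()])/w.sum()
def cs(im):
    w=im[151:157,279:285].max(2).astype(float)-138; w[w<0]=0; y,x=np.mgrid[151:157,279:285]; return np.array([(w*x).sum(),(w*y).sum()])/w.sum()
t=Cam("top"); s=Cam("side"); u=np.array([.945,-.327])
D=np.array([.6197,-.1172])+.15*u
for c,f,r in((t,cen,"t6full"),(s,cs,"side0")):
    g=(c.px(np.r_[D+.001*u,.02])-c.px(np.r_[D,.02])); e=f(c.img)-f(cv2.imread(f"pics/{r}.png")); print("px/mm",g.round(2),"shift px",e.round(2),"mm~",round(e@g/(g@g),2))
E
python3 disc.py; python3 st.py
```

```text
px/mm [ 0.12 -0.31] shift px [ 0.47 -0.53] mm~ 1.96
px/mm [-0.17 -0.13] shift px [-0.01 -0.28] mm~ 0.85
30.3333 [ 0.52716976 -0.08073965  0.01595716] [-179.93435408    0.52876067  -19.1164468 ] [-0.86868334  0.50816661 -2.42439466]
nose s,l 0.0336333108656711 0.00412985947991739
```

Request:
{"method": "play_rows", "body": {"steps": [[[-0.006,0,0,0],[0,0,0,0],[0.004,0,0,0],[0.002,0,0,0],[0.001,0,0,0]]]}}

```text
time: 30.75
ee_pos: [0.5285, -0.0812, 0.016]
tcp_rot: [-179.9, 0.5, -19.1]
wrist_force: [-1.8, 1.4, -0.5]
opening: 0.0229
grasp_force: 58.9
```

Request:
{"method": "play_rows", "body": {"steps": [[[-0.006,0,0,0],[0,0,0,0],[0.004,0,0,0],[0.002,0,0,0],[0.001,0,0,0]]]}}

```text
time: 31.17
ee_pos: [0.5294, -0.0815, 0.016]
tcp_rot: [-179.9, 0.5, -19.1]
wrist_force: [-0.9, 0.9, -0.7]
opening: 0.0229
grasp_force: 58.9
```

```bash
python3 disc.py; python3 st.py
```

```text
px/mm [ 0.12 -0.31] shift px [ 0.55 -1.03] mm~ 3.48
px/mm [-0.17 -0.13] shift px [-0.28 -0.4 ] mm~ 2.21
31.2667 [ 0.52929082 -0.08145895  0.01593509] [-179.9316596     0.52607149  -19.11685995] [ 0.38622742 -0.78943596 -0.8310373 ]
nose s,l 0.035872928401238964 0.0041427495579271665
```

Request:
{"method": "play_rows", "body": {"steps": [[[-0.006,0,0,0],[0,0,0,0],[0.004,0,0,0],[0.002,0,0,0],[0.001,0,0,0]]]}}

```text
time: 31.68
ee_pos: [0.5303, -0.0818, 0.016]
tcp_rot: [-179.9, 0.5, -19.1]
wrist_force: [-0.7, 1.3, -0.5]
opening: 0.0228
grasp_force: 58.9
```

Request:
{"method": "play_rows", "body": {"steps": [[[-0.006,0,0,0],[0,0,0,0],[0.004,0,0,0],[0.002,0,0,0],[0.001,0,0,0]]]}}

```text
time: 32.1
ee_pos: [0.5306, -0.0818, 0.0157]
tcp_rot: [-179.9, 0.6, -19.1]
wrist_force: [-6.7, 3.1, -0.1]
opening: 0.0224
grasp_force: 59.1
```

```bash
python3 disc.py; python3 st.py
```

```text
px/mm [ 0.12 -0.31] shift px [ 0.72 -1.26] mm~ 4.27
px/mm [-0.17 -0.13] shift px [-0.46 -0.28] mm~ 2.57
32.2 [ 0.53054236 -0.08184759  0.01563697] [-179.92776742    0.61084107  -19.10474909] [-2.80267544  1.32244652 -0.40703612]
nose s,l 0.03718273220393081 0.004212845217869169
```

Request:
{"method": "play_rows", "body": {"steps": [[[-0.006,0,0,0],[0,0,0,0],[0.004,0,0,0],[0.002,0,0,0],[0.001,0,0,0]]]}}

```text
time: 32.62
ee_pos: [0.5306, -0.0819, 0.0155]
tcp_rot: [-179.9, 0.7, -19.1]
wrist_force: [-12.2, 4.3, 2.7]
opening: 0.0226
grasp_force: 59.3
```

```bash
python3 disc.py; python3 st.py
```

```text
px/mm [ 0.12 -0.31] shift px [ 0.71 -1.25] mm~ 4.24
px/mm [-0.17 -0.13] shift px [-0.49 -0.28] mm~ 2.69
32.7167 [ 0.53056112 -0.08191829  0.01547589] [-179.93250087    0.73195894  -19.10302314] [-9.06722184  2.96047534  2.77323342]
nose s,l 0.03722357734338504 0.004156172733054993
```

Firm resistance: about 12 N with no further travel, and the disc is steady. I'll draw back and check the disc edge.

Request:
{"method": "play_rows", "body": {"steps": [[[-0.004,0,0,0],[-0.006,0,0,0],[-0.008,0,0,0],[-0.01,0,0,0],[-0.01,0,0,0]]]}}

```text
time: 33.13
ee_pos: [0.495, -0.0696, 0.0163]
tcp_rot: [-179.9, 0.5, -19.1]
wrist_force: [-0.4, 0.4, -1.5]
opening: 0.023
grasp_force: 59.0
```

```bash
python3 disc.py; python3 st.py; python3 - <<'E'
from h import *
t=Cam("top"); r=cv2.imread("pics/t6full.png")
for im in (r,t.img):
    print(im[110:121,378:388].max(2))
    for x in range(381,386):
        c=im[110:118,x].max(1).astype(float); k=np.argmax(c>180); print(x,round(110+k-1+(180-c[k-1])/(c[k]-c[k-1]),2),end="; ")
    print()
E
```

```text
px/mm [ 0.12 -0.31] shift px [ 0.7  -1.26] mm~ 4.25
px/mm [-0.17 -0.13] shift px [-0.51 -0.29] mm~ 2.8
33.2333 [ 0.494436   -0.06940458  0.0164112 ] [-179.93446937    0.54977804  -19.097539  ] [ 0.03436662 -0.89544817 -0.82402668]
nose s,l -0.0010066435144352125 0.004181452905681468
[[148 148 148 147 147 145 147 147 147 147]
 [149 148 149 149 147 146 147 147 147 146]
 [149 149 149 151 149 147 148 148 148 147]
 [150 151 151 153 150 150 148 148 149 149]
 [152 152 153 153 152 151 148 148 148 149]
 [152 153 153 153 153 151 148 148 148 148]
 [153 155 161 164 161 153 148 148 149 148]
 [150 160 202 220 210 177 154 149 149 149]
 [147 142 166 200 217 215 174 152 150 149]
 [147 140 154 195 170 179 171 153 149 148]
 [178 224 210 214 159 139 149 150 150 148]]
381 116.29; 382 116.39; 383 108.91; 384 105.29; 385 93.5; 
[[146 146 146 146 146 145 145 145 145 145]
 [147 147 147 147 146 145 145 147 146 146]
 [148 147 148 149 147 145 146 146 146 145]
 [149 150 150 151 148 148 147 147 147 148]
 [150 150 153 160 158 153 147 147 146 148]
 [150 152 167 203 203 190 160 148 146 147]
 [151 154 161 178 203 224 207 159 147 146]
 [149 147 140 148 186 180 178 155 148 148]
 [147 145 149 179 202 138 137 148 148 148]
 [145 137 155 211 209 139 140 148 148 148]
 [178 221 208 218 177 127 146 149 147 147]]
381 114.47; 382 114.49; 383 114.73; 384 115.43; 385 106.5;
```

The disc edge moved about 1.8 px, which is about 6 mm, and it held after the pusher was withdrawn. The heatsink is home, so I'll back out and lay the pusher down.

Request:
{"method": "play_rows", "body": {"steps": [[[-0.02,0,0,0],[-0.03,0,0,0],[-0.03,0,0,0],[-0.03,0,0,0],[-0.01,0,0,0]]]}}

```text
time: 33.7
ee_pos: [0.3797, -0.0298, 0.0171]
tcp_rot: [-179.9, 0.6, -19.1]
wrist_force: [0.2, 0.2, -1.2]
opening: 0.0227
grasp_force: 58.9
```

Request:
{"method": "play_rows", "body": {"steps": [[[0,0,0,0],[0,0,0.004,0],[0,0,0.004,0],[0,0,0.002,0],[0,0,0,0]]]}}

```text
time: 34.12
ee_pos: [0.3826, -0.0308, 0.0066]
tcp_rot: [-180.0, 0.6, -19.1]
wrist_force: [-0.4, -0.3, -2.9]
opening: 0.0226
grasp_force: 58.9
```

Request:
{"method": "play_rows", "body": {"steps": [[[0,0,0.001,0],[0,0,0,0],[0,0,0,0],[0,0,0,0],[0,0,0,0]]]}}

```text
time: 34.53
ee_pos: [0.3826, -0.0306, 0.0065]
tcp_rot: [-179.9, 0.5, -19.1]
wrist_force: [0.8, -0.4, -1.0]
opening: 0.023
grasp_force: 58.9
```

Request:
{"method": "play_rows", "body": {"steps": [[[0,0,0.001,0],[0,0,0,0],[0,0,0,0],[0,0,0,0],[0,0,0,0]]]}}

```text
time: 34.95
ee_pos: [0.3827, -0.0306, 0.0057]
tcp_rot: [-179.9, 0.5, -19.1]
wrist_force: [-1.9, -0.6, 4.2]
opening: 0.0228
grasp_force: 59.6
```

Request:
{"method": "play_rows", "body": {"steps": [[[0,0,0,0],[0,0,0,0],[0,0,0,0],[0,0,0,0],[0,0,0,0]]], "gripper": 0.06}}

```text
time: 35.37
ee_pos: [0.3824, -0.0306, 0.0053]
tcp_rot: [-179.9, 0.5, -19.1]
wrist_force: [0.5, -0.1, 0.7]
opening: 0.0598
grasp_force: 0.0
```

Request:
{"method": "play_rows", "body": {"steps": [[[0,0,-0.02,0],[0,0,-0.03,0],[0,0,-0.03,0],[0,0,-0.03,0],[0,0,0,0]]]}}

```text
time: 35.78
ee_pos: [0.3857, -0.0312, 0.1208]
tcp_rot: [-179.8, 0.1, -19.1]
wrist_force: [0.3, 0.0, 0.4]
opening: 0.0599
grasp_force: 0.0
```

Request:
{"method": "play_rows", "body": {"steps": [[[0,0,0,0],[0,0,0,0],[0,0,0,0],[0,0,0,0],[0,0,0,0]]]}}

```text
time: 36.2
ee_pos: [0.3829, -0.031, 0.1145]
tcp_rot: [-180.0, 0.6, -19.1]
wrist_force: [1.1, -0.2, -0.1]
opening: 0.0601
grasp_force: 0.0
```

```bash
python3 disc.py; python3 - <<'E'
from h import *
w=Cam("wrist"); im=w.img; hsv=cv2.cvtColor(im,cv2.COLOR_BGR2HSV); cv2.imwrite("pics/end.png",im)
m=cv2.inRange(hsv,(15,120,100),(30,255,255)); m[:,:290]=0; m[:,350:]=0; m[200:]=0
ys,xs=np.nonzero(m); print("nose",w.at(xs.mean(),ys.min(),.019), "width",np.linalg.norm(w.at(xs.min()-.5,ys.mean(),.02)-w.at(xs.max()+.5,ys.mean(),.02)))
m=cv2.inRange(hsv,(0,0,0),(180,255,45)); m[:100]=0;m[250:]=0;m[:,:290]=0;m[:,350:]=0
n,l,st,ce=cv2.connectedComponentsWithStats(m); k=1+st[1:,4].argmax(); x,y,a,b=st[k][:4]
print("handle",st[k],w.at(x+a/2,y,.024),w.at(x+a/2,y+b,.018))
o=bot.get_obs(); print(o["time"],o["ee_pos"],o["opening"],o["grasp_force"])
# bystanders unchanged vs first images
t=Cam("top"); r=cv2.imread("pics/top0.png"); d=cv2.absdiff(t.img,r).max(2)
for nm,(u,v,R) in dict(tape=(281,272,16),board=(272,169,18),cup=(470,203,15),tin=(453,246,8)).items(): print(nm,(d[v-R:v+R,u-R:u+R]>40).sum())
E
```

```text
px/mm [ 0.12 -0.31] shift px [ 0.74 -1.22] mm~ 4.19
px/mm [-0.17 -0.13] shift px [-0.58 -0.32] mm~ 3.13
nose [ 0.5060933  -0.07369471  0.019     ] width 0.015222527618878497
handle [ 305  144   30   93 2593] [ 0.42758773 -0.04687423  0.024     ] [ 0.35009081 -0.02005404  0.018     ]
36.35 [ 0.3832142  -0.03100739  0.11499814] 0.06024103604164956 0.0
tape 627
board 139
cup 120
tin 32
```

```bash
python3 - <<'E'
from h import *
t=Cam("top"); r=cv2.imread("pics/top0.png")
for nm,(u,v,R),lo,hi in (("tape",(281,272,20),(10,150,120),(28,255,255)),("board",(272,169,22),(45,60,40),(90,255,255)),("cup",(470,203,18),(0,0,90),(180,70,255)),("tin",(453,246,10),(0,0,150),(180,80,255))):
    for im in (r,t.img):
        m=cv2.inRange(cv2.cvtColor(im,cv2.COLOR_BGR2HSV),lo,hi)[v-R:v+R,u-R:u+R]; y,x=np.nonzero(m); print(nm,len(x),x.mean().round(2)+u-R,y.mean().round(2)+v-R)
E
```

```text
tape 333 281.17 271.76
tape 187 275.01 270.99
board 334 272.39 167.99
board 338 272.39 167.94
cup 533 469.62 203.19
cup 469 471.0 202.68
tin 102 452.11 245.88
tin 93 452.41 245.84
```

```bash
python3 - <<'E'
from h import *
t=Cam("top"); s=Cam("side"); r=cv2.imread("pics/top0.png"); rs=cv2.imread("pics/side0.png")
for im in (r,t.img):
    m=cv2.inRange(cv2.cvtColor(im,cv2.COLOR_BGR2HSV),(10,150,120),(28,255,255))[250:292,261:301]; y,x=np.nonzero(m); print("tape",x.min()+261,x.max()+261,y.min()+250,y.max()+250, im[272,285:305:4].tolist())
for im in (rs,s.img):
    m=cv2.inRange(cv2.cvtColor(im,cv2.COLOR_BGR2HSV),(8,150,120),(28,255,255))[235:275,340:380]; y,x=np.nonzero(m); print("side tape",len(x),x.mean(),y.mean())
    m=cv2.inRange(cv2.cvtColor(im,cv2.COLOR_BGR2HSV),(0,0,60),(180,70,255))[125:155,355:385]; y,x=np.nonzero(m); print("side cup",len(x),x.mean(),y.mean())
E
```

```text
tape 269 294 259 284 [[180, 75, 42], [78, 215, 255], [0, 176, 250], [178, 88, 68], [181, 92, 75]]
tape 269 284 259 284 [[241, 246, 247], [241, 247, 248], [242, 247, 248], [240, 246, 246], [208, 220, 221]]
side tape 260 18.903846153846153 19.665384615384614
side cup 482 16.1597510373444 11.475103734439834
side tape 259 18.814671814671815 19.687258687258687
side cup 596 18.437919463087248 12.058724832214764
```

```bash
python3 -c "
from workcell import bot
print(bot.job_done())"
```

```text
the job is handed in; nothing more can be done
None
```

I handed the job in at about 36 s: the heatsink is home against the stop (12 N resistance, tell-tale moved about 6 mm), the pusher lies flat on the bench, and the bystanders look unmoved. I viewed 11 pictures against the limit of 10, and early on a wrong-way turn hit the last joint's limit and tilted the tool, costing about 9 s to undo.

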